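# Tip the filter tray and lay the filter on the light viewer

## Task

Lift the blue handle to tip the white tray until the loose round filter slides out from under the clear cover and comes to rest in the tray's open corner. Then take the filter by its rim and lay it gently and flat on the round raised window of the sloped light viewer, just above the two steel pins so that it comes to rest against them, and let go. Do not let the filter fall on the table and leave the bottle, slide box and mouse where they are.

Things in the scene. Friction and masses are not known exactly. Their poses are not given: they have to be found in the camera images.
- tray (a joint): tilt of the tray, rad: 0 = level (start), positive = handle end raised, stop at 0.65. The hinge line is the pocket's y axis, level with the tray floor (4 mm below point pocket). The hinge is stiff: the tray stays at any tilt where it is left; raising it takes 4 to 9 N at the handle. The filter starts to slide at 0.2 to 0.4 rad, depending on friction.
- pocket (a point): in the tray's open low corner: where the filter's centre comes to rest, 4 mm above the floor. Axes turn with the tray: x from the corner towards the handle (up the slope), y across, z square to the floor. From x = -40 to 39 mm the floor is a tongue 30 mm wide, 6 mm thick, without side walls: the filter overhangs it by 15 mm at +y and -y, with over 30 mm free below for fingers.
- stand: grey fixed stand of the tray; origin on the table straight below the hinge, x along the tray. Tray floor 75 mm above the table when level, 140 mm wide under a clear cover (x = 79 to 209 mm, top 58 mm above the floor, open towards the pocket). Walls 14 mm high narrow it to a 68 mm mouth at x = 40 mm. Two slanting blue stops 12 mm high, x = -20 to -35 mm, y up to 27 mm, stop the filter.
- handle (a point): centre of the tray's blue handle, a bar 80 mm long along the tray's x axis, 16 mm wide (y), 14 mm high; 252 mm from the hinge along x, level with the tray floor. Its free part reaches from x = 209 to 287 mm. Same axes as point pocket.
- filter_center (a point): centre of the loose filter, a disc 60 mm in diameter and 8 mm thick, orange glass in a black ring, 40 to 85 g, slippery; z is square to its faces. It starts flat on the tray floor under the clear cover.
- seat (a point): on the sloped light viewer (dark panel on a white foot, 150 x 130 mm, 31.5 degrees): where the centre of the filter belongs, 4 mm above the top of the round white window (42 mm diameter, raised 12 mm above the panel). Axes: x up the slope, y across, z square to the slope. Two steel pins of 8 mm diameter, round-topped, 11 mm higher than the window, stand at x = -28 mm, y = +20 and -20 mm. Laid 3 to 10 mm up the slope, the filter slides down against both.
- bottle: bystander: amber bottle, 60 mm diameter, 130 mm high; origin at the centre of its underside
- slidebox: bystander: blue box with white lid, 102 x 67 x 36 mm; origin at the centre of its underside
- mouse: bystander: black computer mouse, 105 x 60 x 32 mm; origin at the centre of its underside
There are look-alikes about, which are no part of the job. Leave any orange, pink or red look-alike of the part that bears seat alone.

How it is judged:
By the outcome, as a careful person would: the job done as asked, in the order asked, and still so for the second after the job is handed in, with the robot touching nothing.
It also fails if it takes over 54 s, if anything falls off the work surface, if the arm or the gripper's body presses on something with over 40 N, if the wrist force passes 120 N, or if a joint passes its speed limit or range.

## Robot

A 6-joint arm with a two-finger parallel gripper is mounted at the origin on the work surface. World frame = base frame: x ahead of the robot, y to its left, z up, the work surface at z = 0. Lengths are in mm, angles in rad, forces in N, time in s.
With the tool pointing down it reaches from about 350 to 875 mm from the base axis. Payload 4.2 kg.
Tool frame: the origin (TCP) lies midway between the tips of the shut fingers; the grasp point (between the pads) lies 19 mm behind it; z points along the fingers, y is the direction in which the jaws open and shut (so a half turn about z gives the same grasp; the last joint's range is limited). The gripper opens to 85 mm and grips with 20 to 120 N. Pads are 22 mm wide; open, the fingers measure 114 mm over their backs; the gripper's body (76 mm by 85 mm) begins 54 mm behind the grasp point. The pads swing forward as they close: fully open they stand 13 mm farther back than shut.
Start: joints at [-1.086, 0.385, 0.008, 0, -1.194, -0.259], TCP at [139.946, -609.109, 231.312] pointing down, gripper open.
Joint ranges: [-3.14, 3.14], [-1.21, 2.06], [-1.07, 1.41], [-3.16, 2.05], [-2.99, -0.16], [-3.1, 3.1]. Speed limits (rad/s): [2.79, 2.79, 3.14, 3.14, 3.14, 3.14].

## Interface

Orientations are given as a unit quaternion [x, y, z, w].
In Python, from bench import read_state, get_image, job_done, search_frame, regions_of gives the robot as it stands.
- The arm moves only by the tool servo_tool, never from a script. Its arguments are lists of equal length, an entry for each row: "turn": the turn, a rotation vector about the world's x, y, z in rad, a list of three; "dp": the shift along the world's x, y, z in m, a list of three; "fingers": the finger opening in m, from 0 to 0.0854. In form: {"turn": [[rx, ry, rz], ...], "dp": [[tx, ty, tz], ...], "fingers": [fingers, ...]}. A call has exactly 5 rows; each row shifts and turns the pose as measured when the row begins; what a row does not reach is not made up. A row lasts 1/8 s, in which the tool goes at most 62.5 mm and 10.7 degrees, less where a joint would pass 70% of its speed; a pose out of reach is approached as far as the arm can. A call is refused whole if a number of a shift passes 0.0625 or a number of a turn 0.188, either way. A call with a gripper value outside its range is refused whole. The fingers move at their own pace and stop on an object; the grip force is fixed at half the most. Time passes only in rows, so rows that do not move let the fingers close, or fill a call up. It gives the time, the measured TCP pose, the force and the opening at its end, in the units of the state.
- read_state(): the state, without advancing time (a new reading comes with each control period).
- get_image(name): name is "side" or "top" or "wrist"; returns a dict with "img" (480x640x3 uint8, red, green, blue), "vfov" (degrees; the focal length in pixels is half the picture's height over the tangent of half this angle, whatever the lens; pixels are square), "cx", "cy" (the principal point, pixels), "world_from_camera" (4x4, takes a point from camera to world coordinates); the wrist camera has in their place "mount" (4x4, takes a point from camera to tool coordinates, whose origin is the TCP and whose axes are the flange's). Camera axes: x right, y down, z forward; pixel columns grow to the right and rows downward; lengths in mm; the calibration is good to about 2 mm. A picture is of the moment at which its call begins: read the wrist's pose just before it. There is no depth.
- job_done(): hands the job in, once; it reports no verdict.
Trained networks look in the newest picture that a camera, given by its name, has taken for a name from the list of things; names that differ only in an ending like _2 or _b are one class to them, and where a whole thing is asked for, a point or a joint stands for the part that bears it (a point fixed in the world has none). Each returns a list of dicts, best first, with "score" (0 to 1); they miss things now and then, are a little off and sometimes report something else, mostly with a low value. They report only what shows in the picture. A call takes as long as a camera call. They do not tell look-alikes from the thing itself.
- search_frame(query, camera): "box" ([left, top, width, height] in pixels, round what is visible of it).
- regions_of(query, camera): "region" (480x640 bool, what is visible of it) and "box" ([left, top, width, height] in pixels, round what is visible of it).
The state is a dict: "clock": time; "joints": joint angles; "joint_vel": joint speeds; "joint_efforts": joint torques, N m; "position": TCP position; "ee_rot": TCP orientation; "contact_force": force on the tool from outside, world axes, zero at the start; "wrist_torque": the same for the moment, N m; "gripper_width": finger opening in mm.
Only numpy, scipy, OpenCV 4.12 (cv2) and the standard library are available. Lean on these libraries where they do the work, as an engineer would, in place of code of your own. Each camera call takes 0.05 s, during which the arm holds its last target. There are 200 camera calls.

## Working session

There is one attempt and no reset: what is moved stays moved. The work goes in short steps, Python scripts to look and compute and a tool call to move; the robot and the scene stay as the last step left them, time stands still between calls to the robot, and variables do not carry over. Pictures are saved under pics/ and viewed, about 8 in all and at most 12, crops included, and the job is handed in when it is done.

Besides the shell and the picture viewer there is one more tool, called after "Emit:" as name(argument=value, ...) on one line, values as JSON. servo_tool: Moves the arm, as the interface text tells. Its arguments: {"type":"object","properties":{"turn":{"type":"array","items":{"type":"array","items":{"type":"number"}}},"dp":{"type":"array","items":{"type":"array","items":{"type":"number"}}},"fingers":{"type":"array","items":{"type":"number"}}},"required":["turn","dp","fingers"]}

```bash
ls; mkdir -p pics; cat > look.py <<'E'
import sys,cv2,numpy as np
from bench import *
def save(cam,name):
    d=get_image(cam); cv2.imwrite(f'pics/{name}.png',d['img'][:,:,::-1]); return d
E
python3 - <<'E'
from look import *
import pickle
s=read_state();print({k:np.round(v,3) for k,v in s.items()})
D={}
for c in ('side','top'):
    d=save(c,c+'0');D[c]=d
    print(c,d['vfov'],d['cx'],d['cy'],np.round(d['world_from_camera'],3).tolist(),[k for k in d])
    for q in ('tray','pocket','handle','stand','filter_center','seat','bottle','slidebox','mouse'):
        try: print(q,[(round(r['score'],2),np.round(r['box']).tolist()) for r in search_frame(q,c)][:5])
        except Exception as e: print(q,e)
pickle.dump(D,open('D0.pkl','wb'))
E
```

```text
pics
{'clock': np.float64(0.0), 'joints': array([-1.086e+00,  3.860e-01,  7.000e-03, -1.000e-03, -1.194e+00,
       -2.590e-01]), 'joint_vel': array([ 0.001,  0.   , -0.   ,  0.002,  0.   ,  0.   ]), 'joint_efforts': array([ 1.0000e-03, -3.9229e+01,  1.8840e+01,  4.1860e+00, -5.0000e-03,
        0.0000e+00]), 'position': array([ 139.839, -608.559,  230.218]), 'ee_rot': array([-0.113,  0.994,  0.001, -0.   ]), 'contact_force': array([-0.99 , -0.698,  0.396]), 'wrist_torque': array([0.008, 0.053, 0.025]), 'gripper_width': np.float64(84.99)}
side 53.89914704179218 320.6408186336722 244.36695277085087 [[-0.873, -0.317, 0.372, 132.005], [-0.488, 0.557, -0.672, 900.918], [0.006, -0.768, -0.64, 858.675], [0.0, 0.0, 0.0, 1.0]] ['img', 'vfov', 'cx', 'cy', 'world_from_camera']
tray [(0.58, [333.0, 182.0, 60.0, 77.0])]
pocket [(0.61, [337.0, 179.0, 61.0, 79.0])]
handle [(0.62, [340.0, 184.0, 58.0, 70.0])]
stand [(0.75, [333.0, 182.0, 65.0, 96.0]), (0.52, [429.0, 164.0, 27.0, 42.0])]
filter_center [(0.48, [356.0, 210.0, 17.0, 10.0]), (0.32, [335.0, 181.0, 64.0, 96.0])]
seat [(0.93, [320.0, 318.0
[... 366 characters left out ...]
2, 0.186, 221.954], [-1.0, 0.027, -0.0, 97.959], [-0.005, -0.186, -0.982, 1853.911], [0.0, 0.0, 0.0, 1.0]] ['img', 'vfov', 'cx', 'cy', 'world_from_camera']
tray []
pocket [(0.58, [334.0, 213.0, 97.0, 56.0])]
handle [(0.94, [334.0, 211.0, 91.0, 64.0])]
stand [(0.91, [333.0, 212.0, 94.0, 67.0])]
filter_center [(0.31, [461.0, 274.0, 26.0, 20.0])]
seat [(0.88, [246.0, 136.0, 54.0, 61.0]), (0.87, [134.0, 286.0, 62.0, 58.0]), (0.74, [241.0, 211.0, 56.0, 52.0]), (0.62, [166.0, 223.0, 51.0, 48.0]), (0.58, [334.0, 210.0, 94.0, 68.0])]
bottle [(0.66, [460.0, 273.0, 25.0, 22.0])]
slidebox [(0.77, [470.0, 215.0, 26.0, 28.0]), (0.32, [242.0, 211.0, 53.0, 53.0])]
mouse [(0.69, [314.0, 166.0, 18.0, 31.0])]
```

```bash
python3 - <<'E'
import cv2
a=cv2.imread('pics/side0.png');b=cv2.imread('pics/top0.png')
cv2.imwrite('pics/side0c.png',cv2.resize(a[150:480,150:470],None,fx=1.8,fy=1.8,interpolation=3))
cv2.imwrite('pics/top0c.png',cv2.resize(b[120:360,110:510],None,fx=2,fy=2,interpolation=3))
E
```

```text
(no output)
```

View pics/side0c.png

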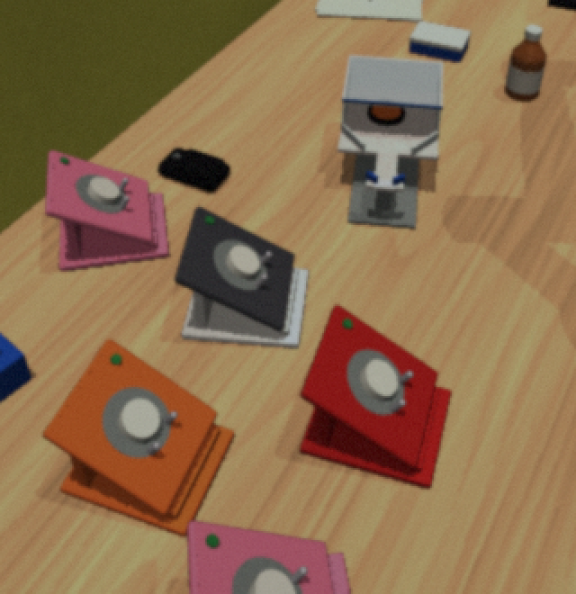

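View pics/top0c.png

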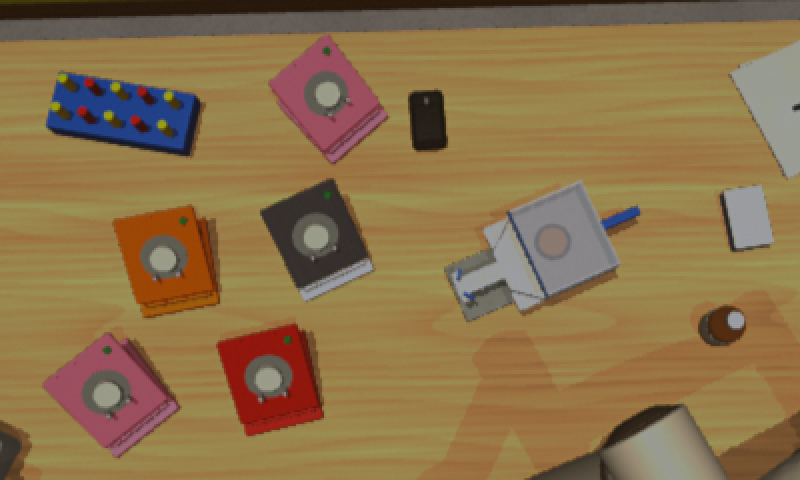

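Side view (crop px /1.8 + 150): dark viewer with white foot is at about (283,300); look-alikes are orange (225,387), red (357,365), pink (208,260), pink (295,475). In the top view, dark viewer's window is at (268,238); orange (191,249), red (244,309), pinks (273,167) and (163,317). The tray is at (380,240), the handle tip at (429,225) and the filter at about (386,240). I choose the dark one with the white foot.

```bash
cat >> look.py <<'E'
from scipy.spatial.transform import Rotation as R
def ray(d,uv,W=None):
    W=d['world_from_camera'] if W is None else W
    f=240/np.tan(np.radians(d['vfov']/2)); v=W[:3,:3]@[(uv[0]-d['cx'])/f,(uv[1]-d['cy'])/f,1]
    return W[:3,3],v/np.linalg.norm(v)
def onz(d,uv,z,W=None):
    o,v=ray(d,uv,W); return o+v*(z-o[2])/v[2]
def proj(d,p,W=None):
    W=d['world_from_camera'] if W is None else W
    f=240/np.tan(np.radians(d['vfov']/2)); c=W[:3,:3].T@(np.array(p)-W[:3,3]); return np.array([d['cx']+f*c[0]/c[2],d['cy']+f*c[1]/c[2]])
def tri(rays):
    A=sum(np.eye(3)-np.outer(v,v) for o,v in rays); b=sum((np.eye(3)-np.outer(v,v))@o for o,v in rays)
    p=np.linalg.solve(A,b); return p,[np.linalg.norm(np.cross(p-o,v)) for o,v in rays]
def toolpose():
    s=read_state(); T=np.eye(4); T[:3,:3]=R.from_quat(s['ee_rot']).as_matrix(); T[:3,3]=s['position']; return T
E
python3 - <<'E'
from look import *
import pickle
D=pickle.load(open('D0.pkl','rb'));t,s=D['top'],D['side']
for n,uv in dict(htip=(429,225.5),hroot=(412.5,233),st1=(339.5,256.5),st2=(344.5,268.5)).items(): print(n,onz(t,uv,75).round())
print('seat',[x.round(1) if hasattr(x,'round') else np.round(x,1) for x in tri([ray(t,(268,238.5)),ray(s,(150+244/1.8,150+262/1.8))])])
print('stops',[np.round(x,1) for x in tri([ray(t,(342,262.5)),ray(s,(150+385/1.8,150+179/1.8))])])
d=save('wrist','w0');print(np.round(d['mount'],3).tolist(),d['vfov'],d['cx'],d['cy'])
E
```

```text
htip [ 594. -242.   75.]
hroot [ 571. -187.   75.]
st1 [499.  54.  75.]
st2 [460.  39.  75.]
seat [array([563.4, 284.4,  82.7]), array([0.4, 0.4])]
stops [array([478.8,  46.5,  79.5]), array([0.2, 0.2])]
[[-0.002, -0.952, -0.307, 79.454], [1.0, -0.001, -0.002, -0.029], [0.002, -0.307, 0.952, -142.45], [0.0, 0.0, 0.0, 1.0]] 66.34225906220964 318.8870571949636 241.03904677979284
```

Emit:
servo_tool(turn=[[0, 0, 0.17], [0, 0, 0.17], [0, 0, 0.17], [0, 0, 0.17], [0, 0, 0.17]], dp=[[0.042, 0.039, 0], [0.042, 0.039, 0], [0.042, 0.039, 0], [0.042, 0.039, 0], [0.042, 0.039, 0]], fingers=[0.085, 0.085, 0.085, 0.085, 0.085])

```text
clock: 1.68
position: [352.5, -411.0, 231.0]
ee_rot: [-0.521, 0.854, -0.001, 0.0]
contact_force: [1.4, -0.3, 0.4]
gripper_width: 85.0
```

Emit:
servo_tool(turn=[[0, 0, 0.17], [0, 0, 0.17], [0, 0, 0.17], [0, 0, 0.17], [0, 0, 0.17]], dp=[[0.042, 0.039, 0], [0.042, 0.039, 0], [0.042, 0.039, 0], [0.042, 0.039, 0], [0.042, 0.039, 0]], fingers=[0.085, 0.085, 0.085, 0.085, 0.085])

```text
clock: 2.3
position: [569.0, -208.6, 232.8]
ee_rot: [0.835, -0.551, 0.003, -0.001]
contact_force: [0.6, 0.3, 0.3]
gripper_width: 85.0
```

```bash
python3 - <<'E'
from look import *
import pickle
T=toolpose();d=save('wrist','w1');W=T@d['mount'];pickle.dump((d,W),open('w1.pkl','wb'))
print(T.round(3).tolist())
H=np.array([489,22,75.]);x=np.array([.371,-.929,0]);y=np.array([.929,.371,0])
for X,Y in((287,0),(209,0),(79,70),(79,-70),(0,0),(-27,0)): print(X,Y,proj(d,H+x*X+y*Y,W).round())
E
```

```text
[[0.394, -0.919, 0.006, 568.967], [-0.919, -0.394, -0.001, -208.578], [0.003, -0.005, -1.0, 232.789], [0.0, 0.0, 0.0, 1.0]]
287 0 [306. 169.]
209 0 [305. 260.]
79 70 [232. 382.]
79 -70 [375. 386.]
0 0 [303. 447.]
-27 0 [303. 467.]
```

View pics/w1.png

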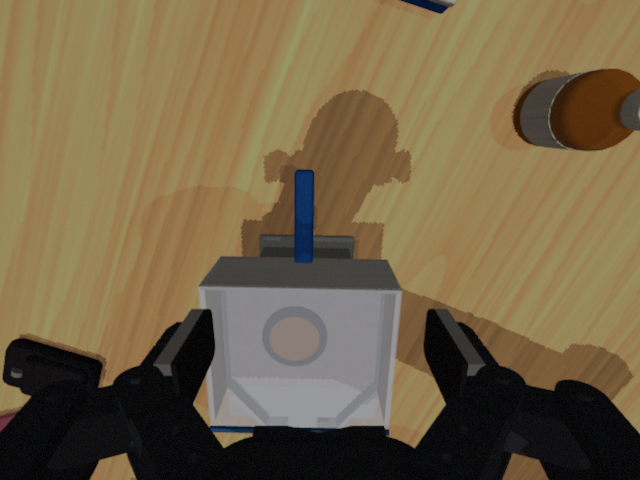

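```bash
python3 - <<'E'
from look import *
import pickle
d,W=pickle.load(open('w1.pkl','rb'));D=pickle.load(open('D0.pkl','rb'));t,s=D['top'],D['side']
im=cv2.cvtColor(d['img'],cv2.COLOR_RGB2HSV)
m=cv2.inRange(im,(105,150,60),(130,255,255));m[:150]=0;m[270:]=0;m[:,:250]=0;m[:,360:]=0
ys,xs=np.nonzero(m);print(ys.min(),ys.max(),[(r,xs[ys==r].min(),xs[ys==r].max()) for r in (175,200,230,255)])
tip=ray(d,(304.5,ys.min()),W)
print('tip tri',tri([tip,ray(t,(429,225.5))]))
a=onz(d,((xs[ys<185].mean()),ys.min()),82,W);b=onz(d,(xs[ys>245].mean(),ys.max()),82,W);print(a,b,np.linalg.norm(a-b));v=(a-b)/np.linalg.norm(a-b);print(v,'H',a-287*v)
# filter & cover bottom corners
print('filter',onz(d,(294.5,336),83,W))
E
```

```text
170 262 [(175, np.int64(295), np.int64(313)), (200, np.int64(295), np.int64(312)), (230, np.int64(295), np.int64(312)), (255, np.int64(295), np.int64(312))]
tip tri (array([ 596.02107633, -243.22567063,   68.77872726]), [np.float64(0.7489902188421976), np.float64(0.7489902188421168)])
[ 597.15032091 -244.27361808   82.        ] [ 568.08650847 -172.16980766   82.        ] 77.74101022561219
[ 0.37385432 -0.92748744  0.        ] H [489.85413135  21.9152767   82.        ]
filter [ 548.10256424 -102.71839319   83.        ]
```

Emit:
servo_tool(turn=[[0, 0, -0.02], [0, 0, 0], [0, 0, 0], [0, 0, 0], [0, 0, 0]], dp=[[0.011, -0.009, -0.02], [0.01, -0.009, -0.045], [0, 0, -0.045], [0, 0, -0.04], [0, 0, -0.022]], fingers=[0.085, 0.085, 0.085, 0.085, 0.06])

```text
clock: 2.98
position: [599.5, -220.8, 58.2]
ee_rot: [0.833, -0.553, 0.008, -0.004]
contact_force: [-0.4, 0.8, -0.4]
gripper_width: 69.3
```

Emit:
servo_tool(turn=[[0, 0, 0], [0, 0, 0], [0, 0, 0], [0, 0, 0], [0, 0, 0]], dp=[[0, 0, 0], [0, 0, 0], [0, 0, 0], [0, 0, 0], [0, 0, 0]], fingers=[0, 0, 0, 0, 0])

```text
clock: 3.6
position: [589.9, -223.9, 58.2]
ee_rot: [0.832, -0.555, -0.001, 0.002]
contact_force: [0.9, 0.2, -5.2]
gripper_width: 14.8
```

Emit:
servo_tool(turn=[[-0.037, -0.015, 0], [-0.037, -0.015, 0], [-0.037, -0.015, 0], [-0.037, -0.015, 0], [-0.037, -0.015, 0]], dp=[[0, 0, 0.0107], [0, 0, 0.0107], [0, 0, 0.0107], [-0.0003, 0.0008, 0.0107], [-0.0005, 0.0012, 0.0106]], fingers=[0, 0, 0, 0, 0])

```text
clock: 4.22
position: [589.1, -222.0, 112.1]
ee_rot: [0.827, -0.553, 0.083, 0.06]
contact_force: [0.1, -3.5, -4.7]
gripper_width: 15.1
```

```bash
cat >> look.py <<'E'
H=np.array([490,22,75.]);v=np.array([.374,-.927,0]);yt=np.array([.927,.374,0]);Z=np.array([0,0,1.])
def tilt():
    T=toolpose();p=T[:3,3]-H; z=T[:3,2]
    return (np.arctan2(p[2],p@v)+np.arctan2(17,268), np.arctan2(z@v,-z[2]), p@yt, np.hypot(p[2],p@v))
def filt(cam='wrist'):
    d=save(cam,'tmp'); h=cv2.cvtColor(d['img'],cv2.COLOR_RGB2HSV); return d,h
E
python3 - <<'E'
from look import *
print(np.round(tilt(),3)); s=read_state();print(s['contact_force'].round(1),s['wrist_torque'].round(2))
d=save('wrist','w2');d2=save('side','s2')
im=np.vstack([d['img'][200:480],cv2.resize(d2['img'][150:290,300:460],(640,560))[::1][:320]]);cv2.imwrite('pics/c2.png',im[:,:,::-1])
for c in('side','wrist','top'):
  print(c,[(round(r['score'],2),np.round(r['box']).tolist()) for r in search_frame('filter_center',c)][:3])
E
```

```text
[2.03000e-01 2.05000e-01 5.72000e-01 2.65873e+02]
[ 0.1 -3.5 -4.7] [-0.26  0.1  -0.09]
side []
wrist []
top [(0.31, [461.0, 274.0, 26.0, 20.0])]
```

View pics/c2.png

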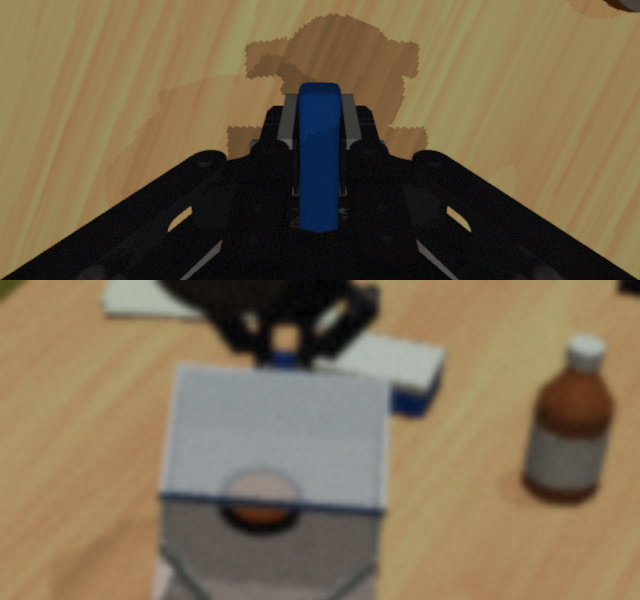

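Emit:
servo_tool(turn=[[-0.015, -0.006, 0], [-0.015, -0.006, 0], [-0.015, -0.006, 0], [-0.015, -0.006, 0], [-0.015, -0.006, 0]], dp=[[-0.0002, 0.0005, 0.0042], [-0.0003, 0.0006, 0.0042], [-0.0003, 0.0006, 0.0042], [-0.0003, 0.0007, 0.0042], [-0.0003, 0.0007, 0.0042]], fingers=[0, 0, 0, 0, 0])

```text
clock: 5.1
position: [587.8, -218.9, 132.0]
ee_rot: [0.822, -0.551, 0.116, 0.083]
contact_force: [0.9, -0.6, -4.7]
gripper_width: 15.1
```

```bash
cat > chk.py <<'E'
from look import *
print(np.round(tilt(),3),read_state()['contact_force'].round(1))
d=get_image('side')['img']
def orange(d):
    h=cv2.cvtColor(d,cv2.COLOR_RGB2HSV);m=((h[...,0]<11)&(h[...,1]>140)).astype(np.uint8)
    m[:170]=0;m[300:]=0;m[:,:325]=0;m[:,410:]=0
    n,l,st,c=cv2.connectedComponentsWithStats(m); return [(st[i].tolist(),c[i].round().tolist()) for i in range(1,n) if st[i][4]>8]
print('ref',orange(cv2.imread('pics/s2.png')[:,:,::-1].copy()));print(orange(d))
cv2.imwrite('pics/chk.png',cv2.resize(d[150:300,300:460],(640,600),interpolation=3)[:,:,::-1])
E
python3 chk.py
```

```text
[  0.279   0.287   0.548 266.044] [ 0.9 -0.6 -4.7]
ref [([359, 207, 13, 5, 36], [365.0, 209.0])]
[([360, 207, 10, 3, 21], [365.0, 208.0])]
```

Not yet sliding at 0.28; go on.

Emit:
servo_tool(turn=[[-0.011, -0.0045, 0], [-0.011, -0.0045, 0], [-0.011, -0.0045, 0], [-0.011, -0.0045, 0], [-0.011, -0.0045, 0]], dp=[[-0.0003, 0.0008, 0.0031], [-0.0003, 0.0008, 0.0031], [-0.0003, 0.0008, 0.0031], [-0.0003, 0.0008, 0.0031], [-0.0003, 0.0008, 0.0031]], fingers=[0, 0, 0, 0, 0])

```text
clock: 5.78
position: [586.1, -214.7, 149.4]
ee_rot: [0.818, -0.548, 0.143, 0.101]
contact_force: [0.5, -2.1, -4.8]
gripper_width: 14.8
```

```bash
python3 chk.py
```

```text
[  0.347   0.352   0.582 266.021] [ 0.5 -2.1 -4.8]
ref [([359, 207, 13, 5, 36], [365.0, 209.0])]
[([357, 231, 19, 18, 158], [367.0, 240.0])]
```

Emit:
servo_tool(turn=[[0, 0, 0], [0, 0, 0], [0, 0, 0], [0, 0, 0], [0, 0, 0]], dp=[[0, 0, 0], [0, 0, 0], [0, 0, 0], [0, 0, 0], [0, 0, 0]], fingers=[0, 0, 0, 0, 0])

```text
clock: 6.45
position: [586.0, -214.6, 149.9]
ee_rot: [0.818, -0.548, 0.143, 0.101]
contact_force: [-0.5, -1.5, -3.8]
gripper_width: 14.8
```

```bash
python3 chk.py
```

```text
[  0.349   0.352   0.557 265.979] [-0.5 -1.5 -3.8]
ref [([359, 207, 13, 5, 36], [365.0, 209.0])]
[([359, 234, 16, 17, 146], [366.0, 242.0])]
```

View pics/chk.png

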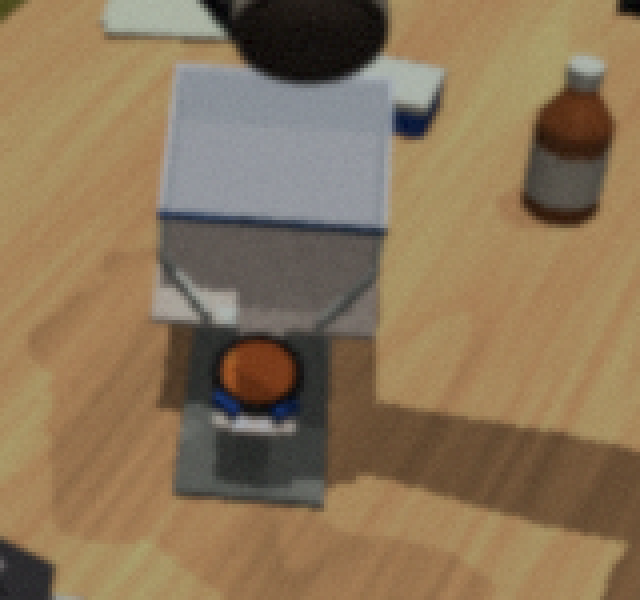

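Emit:
servo_tool(turn=[[0, 0, 0], [0, 0, 0], [0, 0, 0], [0, 0, 0], [0, 0, 0]], dp=[[0, 0, 0], [0, 0, 0], [-0.0047, 0.0117, 0.0345], [-0.0047, 0.0117, 0.0345], [-0.0047, 0.0117, 0.0345]], fingers=[0.06, 0.06, 0.085, 0.085, 0.085])

```text
clock: 7.12
position: [573.1, -178.7, 256.7]
ee_rot: [0.819, -0.547, 0.144, 0.101]
contact_force: [0.7, 0.3, 0.8]
gripper_width: 85.2
```

Emit:
servo_tool(turn=[[0, 0, 0], [0, 0, 0], [0, 0, 0], [0, 0, 0], [0, 0, 0]], dp=[[-0.0188, 0.0466, -0.0174], [-0.0188, 0.0466, -0.0184], [-0.0188, 0.0466, -0.0184], [-0.0188, 0.0466, -0.0184], [-0.0188, 0.0466, -0.0184]], fingers=[0.085, 0.085, 0.085, 0.085, 0.085])

```text
clock: 7.75
position: [482.8, 61.3, 174.0]
ee_rot: [0.817, -0.549, 0.153, 0.092]
contact_force: [0.8, 1.4, -1.3]
gripper_width: 85.0
```

```bash
python3 - <<'E'
from look import *
import pickle
T=toolpose();d=save('wrist','w3');W=T@d['mount'];pickle.dump((d,W,T),open('w3.pkl','wb'))
t=get_image('top')
th=.35;s,c=np.sin(th),np.cos(th);u=v*c+Z*s;n=Z*c-v*s
P=H+4*n;print('pred pocket',P.round(1),proj(d,P,W).round(1)); q=T[:3,3]-P
print('tcp in pocket',[round(q@a,1) for a in(u,yt,n)],'tool z dot n,u,y',[round(T[:3,2]@a,3) for a in(u,yt,n)],'tooly',[round(T[:3,1]@a,3) for a in(u,yt,n)])
for c in('wrist','top'): print(c,[(round(r['score'],2),np.round(r['box'],1).tolist()) for r in search_frame('filter_center',c)][:3])
E
```

```text
pred pocket [489.5  23.3  78.8] [332.1 238.5]
tcp in pocket [np.float64(-2.8), np.float64(8.0), np.float64(102.4)] tool z dot n,u,y [np.float64(0.008), np.float64(0.019), np.float64(-1.0)] tooly [np.float64(0.001), np.float64(-0.999), np.float64(-0.019)]
wrist [(0.67, [289.6, 200.0, 82.8, 80.9])]
top [(0.64, [340.6, 251.7, 12.9, 14.9]), (0.21, [334.2, 209.0, 96.9, 62.3])]
```

View pics/w3.png

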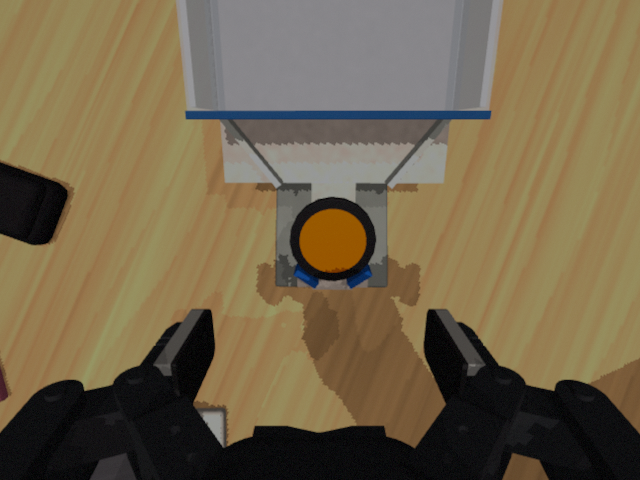

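Emit:
servo_tool(turn=[[-0.007, 0.017, -0.007], [0, 0, 0], [0, 0, 0], [0, 0, 0], [0, 0, 0]], dp=[[-0.0064, -0.0054, 0.001], [0.0042, -0.0105, -0.031], [0.0042, -0.0105, -0.031], [0.0042, -0.0105, -0.031], [0.002, -0.005, -0.0144]], fingers=[0.085, 0.085, 0.085, 0.085, 0.085])

```text
clock: 8.57
position: [495.1, 14.0, 69.9]
ee_rot: [0.813, -0.554, 0.149, 0.096]
contact_force: [0.4, 0.2, 0.2]
gripper_width: 85.1
```

```bash
cat > pk.py <<'E'
from look import *
T=toolpose();th=.35;s,c=np.sin(th),np.cos(th);u=v*c+Z*s;n=Z*c-v*s
P=H+4*n;q=T[:3,3]-P;r=lambda a:[round(float(a@b),3) for b in(u,yt,n)]
print('tcp',r(q),'z',r(T[:3,2]),'y',r(T[:3,1]),read_state()['contact_force'].round(1),read_state()['joint_vel'].round(2))
E
python3 pk.py
```

```text
tcp [7.033, 1.768, -11.999] z [0.006, 0.005, -1.0] y [-0.009, -1.0, -0.005] [0.4 0.2 0.2] [-0.22  0.17 -0.18  0.46  0.36 -0.32]
```

Emit:
servo_tool(turn=[[0, 0, 0], [0, 0, 0], [0, 0, 0], [0, 0, 0], [0, 0, 0]], dp=[[-0.0037, 0.0042, -0.003], [0, 0, 0], [0, 0, 0], [0, 0, 0], [0, 0, 0]], fingers=[0.085, 0.085, 0.085, 0.085, 0.085])

```text
clock: 9.2
position: [492.9, 16.8, 69.3]
ee_rot: [0.812, -0.556, 0.15, 0.095]
contact_force: [0.8, 0.9, 1.0]
gripper_width: 85.0
```

```bash
python3 pk.py
```

```text
tcp [3.57, 0.758, -11.395] z [0.006, 0.007, -1.0] y [-0.015, -0.999, -0.007] [0.8 0.9 1. ] [ 0.   -0.01  0.    0.   -0.    0.  ]
```

Emit:
servo_tool(turn=[[0, 0, 0], [0, 0, 0], [0, 0, 0], [0, 0, 0], [0, 0, 0]], dp=[[-0.0017, 0.0023, -0.0027], [0, 0, 0], [0, 0, 0], [0, 0, 0], [0, 0, 0]], fingers=[0.085, 0.085, 0.07, 0.06, 0.05])

```text
clock: 9.82
position: [491.7, 20.0, 67.2]
ee_rot: [0.812, -0.556, 0.15, 0.094]
contact_force: [-1.0, 1.3, 4.8]
gripper_width: 57.3
```

Emit:
servo_tool(turn=[[0, 0, 0], [0, 0, 0], [0, 0, 0], [0, 0, 0], [0, 0, 0]], dp=[[0, 0, 0], [0, 0, 0], [0, 0, 0], [0, 0, 0], [0, 0, 0]], fingers=[0.045, 0.045, 0.045, 0.045, 0.045])

```text
clock: 10.45
position: [491.8, 20.1, 67.3]
ee_rot: [0.812, -0.556, 0.15, 0.094]
contact_force: [-1.1, 1.1, 1.9]
gripper_width: 57.4
```

```bash
python3 pk.py; python3 -c "
from look import *
save('wrist','w4')"
```

```text
tcp [-0.346, 0.899, -12.097] z [0.007, 0.009, -1.0] y [-0.014, -0.999, -0.01] [-1.1  1.1  1.9] [ 0. -0.  0. -0.  0. -0.]
```

View pics/w4.png

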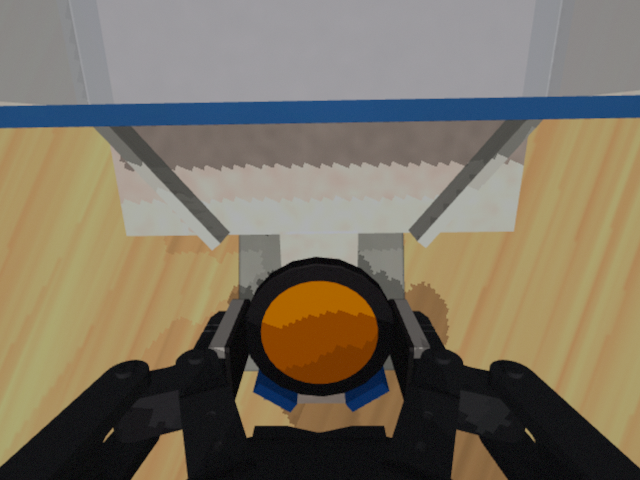

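Emit:
servo_tool(turn=[[0, 0, 0], [0, 0, 0], [0, 0, 0], [0, 0, 0], [0, 0, 0]], dp=[[-0.001, 0.003, 0.009], [-0.003, 0.008, 0.024], [-0.005, 0.012, 0.036], [-0.005, 0.012, 0.036], [-0.005, 0.012, 0.036]], fingers=[0.045, 0.045, 0.045, 0.045, 0.045])

```text
clock: 11.12
position: [468.1, 65.1, 207.2]
ee_rot: [0.812, -0.556, 0.146, 0.1]
contact_force: [1.3, -0.1, -0.4]
gripper_width: 57.7
```

```bash
cat > plan.py <<'E'
from look import *
def seatframe(az,b=np.radians(31.5)):
    w=np.array([np.cos(az),np.sin(az),0]);us=w*np.cos(b)+Z*np.sin(b);ns=Z*np.cos(b)-w*np.sin(b);ys=np.cross(ns,us)
    return us,ys,ns
def plan(Rt,pt,N):
    T=toolpose();rv=R.from_matrix(Rt@T[:3,:3].T).as_rotvec();dp=(pt-T[:3,3])/1000
    print('pos',T[:3,3].round(1),'dp tot',dp.round(4),'turn tot',rv.round(3),'per row',(dp/N).round(4),(rv/N).round(4),read_state()['gripper_width'])
E
python3 - <<'E'
from plan import *
us,ys,ns=seatframe(np.radians(21.7))
S=np.array([563.4,284.4,82.7]);p=S-60*us+130*ns
plan(np.stack([us,-ys,-ns],1),p,10)
E
```

```text
pos [468.1  65.1 207.2] dp tot [-0.0153  0.1753 -0.045 ] turn tot [-0.086 -0.197  1.575] per row [-0.0015  0.0175 -0.0045] [-0.0086 -0.0197  0.1575] 57.657214905215135
```

Emit:
servo_tool(turn=[[-0.009, -0.02, 0.158], [-0.009, -0.02, 0.158], [-0.009, -0.02, 0.158], [-0.009, -0.02, 0.158], [-0.009, -0.02, 0.158]], dp=[[-0.0015, 0.0175, 0], [-0.0015, 0.0175, 0], [-0.0015, 0.0175, 0], [-0.0015, 0.0175, 0], [-0.0015, 0.0175, -0.005]], fingers=[0.045, 0.045, 0.045, 0.045, 0.045])

```text
clock: 11.75
position: [461.0, 157.2, 204.0]
ee_rot: [0.955, -0.191, 0.226, 0.021]
contact_force: [0.3, 0.1, -0.5]
gripper_width: 57.4
```

Emit:
servo_tool(turn=[[-0.009, -0.02, 0.158], [-0.009, -0.02, 0.158], [-0.009, -0.02, 0.158], [-0.009, -0.02, 0.158], [-0.009, -0.02, 0.158]], dp=[[-0.0015, 0.0175, -0.008], [-0.0015, 0.0175, -0.008], [-0.0015, 0.0175, -0.008], [-0.0015, 0.0175, -0.008], [-0.0015, 0.0175, -0.008]], fingers=[0.045, 0.045, 0.045, 0.045, 0.045])

```text
clock: 12.38
position: [448.6, 245.4, 184.5]
ee_rot: [0.947, 0.196, 0.252, -0.042]
contact_force: [1.1, -1.1, -0.5]
gripper_width: 57.0
```

```bash
python3 - <<'E'
from plan import *
import pickle
us,ys,ns=seatframe(np.radians(21.7))
S=np.array([563.4,284.4,82.7]);p=S-60*us+130*ns
plan(np.stack([us,-ys,-ns],1),p,1)
T=toolpose();d=save('wrist','w5');W=T@d['mount'];pickle.dump((d,W,T),open('w5.pkl','wb'))
for a in((0,0),(-28,20),(-28,-20)): print(a,proj(d,S+us*a[0]+ys*a[1],W).round(1))
E
```

```text
pos [448.6 245.4 184.5] dp tot [ 0.0042 -0.005  -0.0224] turn tot [ 0.03  -0.024 -0.025] per row [ 0.0042 -0.005  -0.0224] [ 0.03   -0.024  -0.0253] 56.95561978452683
(0, 0) [327.7 153.8]
(-28, 20) [301.3 188.8]
(-28, -20) [351.2 190.3]
```

View pics/w5.png

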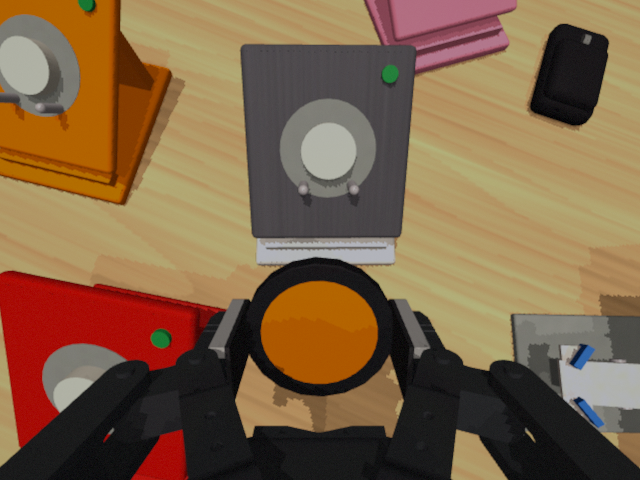

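```bash
python3 - <<'E'
from plan import *
import pickle
from scipy.optimize import least_squares
d,W,T=pickle.load(open('w5.pkl','rb'));D=pickle.load(open('D0.pkl','rb'))
def win(im,x0,y0,x1,y1,show):
    c=im[y0:y1,x0:x1]; m=((c.min(2)>np.percentile(c.min(2),97)*.8)).astype(np.uint8)
    n,l,st,ce=cv2.connectedComponentsWithStats(m);i=1+st[1:,4].argmax();e=cv2.fitEllipse(max(cv2.findContours((l==i).astype(np.uint8),0,1)[0],key=len))
    print(show,np.round(e[0],1)+[x0,y0],np.round(e[1],1),st[i].tolist());return np.array(e[0])+[x0,y0]
w=win(d['img'],285,105,372,200,'wrist');
t=win(D['top']['img'],255,225,282,250,'top');s=win(D['side']['img'],270,280,300,312,'side')
obs=[(d,W,w,(0,0,0),1),(d,W,(303.5,188.5),(-28,20,11-1),1),(d,W,(354,188.5),(-28,-20,11-1),1)]
ex=[(D['top'],D['top']['world_from_camera'],t,(0,0,0),1),(D['side'],D['side']['world_from_camera'],s,(0,0,0),1)]
corners=[(242,45),(414,45),(401.5,237),(252,237)]
def res(q,O,C=True):
    us,ys,ns=seatframe(q[3]);B=lambda a:q[:3]+us*a[0]+ys*a[1]+ns*a[2]
    r=[(proj(c,B(a),M)-uv)*k for c,M,uv,a,k in O]
    if C: r+=[(proj(d,B((q[4]+sx*q[6],q[5]+sy*q[7],-12)),W)-uv)*.5 for (sx,sy),uv in zip([(75,65),(75,-65),(-75,-65),(-75,65)],corners)]
    return np.concatenate(r)
q0=[563,284,83,np.radians(21.7),0,0,1,1]
for nm,O in(('wrist',obs),('all',obs+ex)):
    f=least_squares(res,q0,args=(O,));print(nm,f.x.round(2),np.degrees(f.x[3]).round(2),f.fun.round(1))
E
```

```text
wrist [328.2 150.4] [54.5 55.9] [16, 18, 56, 56, 2469]
top [267.6 238.1] [10.8 11.9] [7, 8, 12, 12, 117]
side [285.3 293.7] [12.  17.3] [7, 6, 17, 16, 182]
wrist [ 5.6790e+02  2.8547e+02  7.8750e+01  4.1000e-01 -2.0000e-01 -1.0000e-02
  1.0100e+00  1.0000e+00] 23.77 [ 0.2  0.2 -0.2  0.   0.  -0.2 -0.6 -0.1  0.6  0.2 -0.7 -0.3  0.7  0.2]
all [ 5.6495e+02  2.8459e+02  8.6330e+01  4.1000e-01 -7.2000e-01 -1.0000e-02
  9.9000e-01  9.8000e-01] 23.76 [ 0.2 -0.5 -0.9  0.5  0.8  0.2  0.3 -0.2 -0.6  0.5 -0.5 -0.1  0.6  0.2
 -0.8 -0.3  0.7  0.2]
```

```bash
python3 - <<'E'
from plan import *
us,ys,ns=seatframe(np.radians(23.8))
S=np.array([566,285,83]);p=S-60*us+60*ns
plan(np.stack([us,-ys,-ns],1),p,4)
E
```

```text
pos [448.6 247.5 185.7] dp tot [ 0.0419  0.0042 -0.0829] turn tot [ 0.027 -0.023  0.008] per row [ 0.0105  0.0011 -0.0207] [ 0.0066 -0.0059  0.002 ] 57.30120175109764
```

Emit:
servo_tool(turn=[[0.007, -0.006, 0.002], [0.007, -0.006, 0.002], [0.007, -0.006, 0.002], [0.007, -0.006, 0.002], [0, 0, 0]], dp=[[0.0105, 0.001, -0.021], [0.0105, 0.001, -0.021], [0.0105, 0.001, -0.021], [0.0105, 0.001, -0.02], [0, 0, 0]], fingers=[0.045, 0.045, 0.045, 0.045, 0.045])

```text
clock: 13.05
position: [490.6, 260.3, 157.0]
ee_rot: [0.953, 0.195, 0.228, -0.038]
contact_force: [0.5, 0.4, -1.3]
gripper_width: 57.2
```

```bash
python3 - <<'E'
from plan import *
import pickle
T=toolpose();d=save('wrist','w6');W=T@d['mount'];pickle.dump((d,W,T),open('w6.pkl','wb'))
us,ys,ns=seatframe(np.radians(23.8))
print(T[:3,3].round(1),read_state()['joint_vel'].round(3),(T[:3,:3].T@np.stack([us,-ys,-ns],1)).round(3).tolist())
E
```

```text
[490.6 260.3 157. ] [ 0.003 -0.022 -0.017  0.005 -0.002  0.   ] [[0.996, 0.007, 0.084], [-0.005, 1.0, -0.022], [-0.084, 0.022, 0.996]]
```

View pics/w6.png

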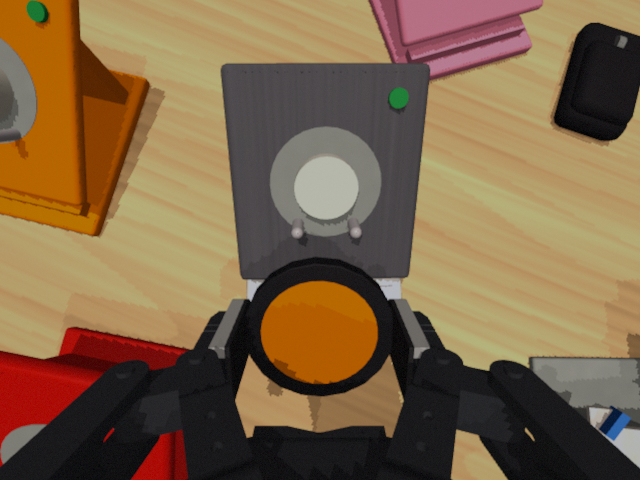

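```bash
python3 - <<'E'
from plan import *
import pickle
from scipy.optimize import least_squares
print(read_state()['joints'].round(3))
V=[pickle.load(open(f'w{i}.pkl','rb'))[:2] for i in(5,6)]
PX=[[(328.2,150.4),(303.5,188.5),(354,188.5),(242,45),(414,45),(401.5,237),(252,237)],[None,(297.5,231.5),(356,231.5),(221,65),(430,65),(408,279),(241,279)]]
d=V[1][0];c=d['img'][145:228,285:370];m=(c.min(2)>150).astype(np.uint8)
n,l,st,ce=cv2.connectedComponentsWithStats(m);i=1+st[1:,4].argmax();e=cv2.fitEllipse(max(cv2.findContours((l==i).astype(np.uint8),0,1)[0],key=len));print(e,st[i])
PX[1][0]=(e[0][0]+285,e[0][1]+145)
A=[(0,0,0),(-28,20,10),(-28,-20,10)]+[(x,y,-12) for x,y in[(75,65),(75,-65),(-75,-65),(-75,65)]]
def res(q,ks):
    us,ys,ns=seatframe(q[3]);r=[]
    for k in ks:
        dd,W=V[k]
        for j,(a,uv) in enumerate(zip(A,PX[k])):
            off=us*q[4] if j>2 else 0
            r.append((proj(dd,q[:3]+us*a[0]+ys*a[1]+ns*a[2]+off,W)-uv)*(1 if j<3 else .7))
    return np.concatenate(r)
for ks in([0],[1],[0,1]):
    f=least_squares(res,[565,285,83,.41,0],args=(ks,));print(ks,f.x.round(2),np.degrees(f.x[3]).round(2),np.abs(f.fun).max().round(2),f.fun.round(1))
E
```

```text
[ 0.693  0.149 -0.907  1.117 -0.161  0.203]
((40.806671142578125, 42.278804779052734), (61.28227615356445, 62.89735794067383), 74.89437866210938) [   9   11   64   63 3114]
[0] [ 5.6703e+02  2.8521e+02  8.1030e+01  4.1000e-01 -2.8000e-01] 23.76 1.14 [ 0.2 -0.  -0.4  0.1  0.2 -0.1 -1.   0.1  1.1  0.6 -0.8 -0.8  0.7 -0. ]
[1] [ 5.6559e+02  2.8482e+02  8.2710e+01  4.1000e-01 -9.0000e-01] 23.41 0.84 [ 0.4 -0.2 -0.8  0.3  0.1 -0.1  0.   0.1  0.4  0.3 -0.1 -0.8  0.   0.3]
[0, 1] [ 5.6595e+02  2.8491e+02  8.2660e+01  4.1000e-01 -7.5000e-01] 23.56 1.69 [ 0.1  0.4 -0.8  0.7  0.2  0.6 -1.2  0.2  1.7  1.1 -0.7  0.3  0.2  0.8
  0.5 -0.7 -0.6 -0.1  0.3 -0.7 -0.1 -0.3  0.2 -0.4  0.1 -1.4  0.2  0. ]
```

```bash
cat >> plan.py <<'E'
S=np.array([566,285,82.7]);us,ys,ns=seatframe(np.radians(23.5));Rs=np.stack([us,-ys,-ns],1)
def stat():
    s=read_state();T=toolpose();q=T[:3,3]-S
    print('seat coords tcp',[round(float(q@a),1) for a in(us,ys,ns)],'err rotvec seat axes',(np.stack([us,ys,ns])@R.from_matrix(Rs@T[:3,:3].T).as_rotvec()).round(3),'J',s['joints'].round(4).tolist(),'P',s['position'].round(1).tolist(),np.round(s['ee_rot'],4).tolist(),'F',s['contact_force'].round(1),s['gripper_width'].round(1))
E
python3 - <<'E'
from plan import *
stat();plan(Rs,S+6*us+60*ns,4)
E
```

```text
Traceback (most recent call last):
  File "plan.py", line 11, in stat
    print('seat coords tcp',[round(float(q@a),1) for a in(us,ys,ns)],'err rotvec seat axes',(np.stack([us,ys,ns])@R.from_matrix(Rs@T[:3,:3].T).as_rotvec()).round(3),'J',s['joints'].round(4).tolist(),'P',s['position'].round(1).tolist(),np.round(s['ee_rot'],4).tolist(),'F',s['contact_force'].round(1),s['gripper_width'].round(1))
                                                                                                                                                                                                                                                                                                            ^^^^^^^^^^^^^^^^^^^^^^^^
AttributeError: 'float' object has no attribute 'round'
```

```bash
sed -i "s/,s\['gripper_width'\].round(1))/,round(s['gripper_width'],1))/" plan.py
python3 - <<'E'
from plan import *
stat();plan(Rs,S+6*us+60*ns,4)
E
```

```text
seat coords tcp [-28.9, 7.3, 105.0] err rotvec seat axes [ 0.019 -0.084  0.001] J [0.6926, 0.1486, -0.9066, 1.1166, -0.1605, 0.2032] P [490.2, 260.0, 157.1] [0.9532, 0.1951, 0.2277, -0.038] F [ 0.7 -0.3 -0.7] 57.3
pos [490.2 260.  157.1] dp tot [ 0.0518  0.0145 -0.0201] turn tot [ 0.048 -0.071  0.011] per row [ 0.0129  0.0036 -0.005 ] [ 0.0121 -0.0177  0.0027] 57.29275888541701
```

Emit:
servo_tool(turn=[[0, 0, 0], [0, 0, 0], [0.016, -0.024, 0.004], [0.016, -0.024, 0.004], [0.016, -0.024, 0.004]], dp=[[0.013, 0.0036, -0.005], [0.013, 0.0036, -0.005], [0.013, 0.0036, -0.005], [0.013, 0.0036, -0.005], [0, 0, 0]], fingers=[0.045, 0.045, 0.045, 0.045, 0.045])

```text
clock: 13.72
position: [550.8, 279.1, 167.3]
ee_rot: [0.949, 0.197, 0.242, -0.048]
contact_force: [-0.4, -0.5, -0.6]
gripper_width: 56.9
```

```bash
python3 - <<'E'
from plan import *
stat();plan(Rs,S+6*us+60*ns,4)
E
```

```text
seat coords tcp [30.3, 0.7, 80.6] err rotvec seat axes [ 0.004 -0.05  -0.   ] J [0.6807, 0.2265, -0.7697, 0.9684, -0.1605, 0.3699] P [550.8, 279.1, 167.3] [0.9487, 0.1971, 0.2424, -0.0485] F [-0.4 -0.5 -0.6] 56.9
pos [550.8 279.1 167.3] dp tot [-0.0089 -0.0046 -0.0303] turn tot [ 0.023 -0.045  0.002] per row [-0.0022 -0.0011 -0.0076] [ 0.0058 -0.0112  0.0004] 56.92309386631086
```

```bash
cat > fk.py <<'E'
from plan import *
from scipy.optimize import least_squares
import itertools
DATA=[([-1.086,.386,.007,-.001,-1.194,-.259],[139.84,-608.56,230.2],[-.113,.9936,.001,0]),
([0.6926,0.1486,-0.9066,1.1166,-0.1605,0.2032],[490.2,260.0,157.1],[0.9532,0.1951,0.2277,-0.038]),
([0.6807,0.2265,-0.7697,0.9684,-0.1605,0.3699],[550.8,279.1,167.3],[0.9487,0.1971,0.2424,-0.0485])]
def fk(j,q,s4,s6):
    a,d,h,L1,L2,e,L6,dl,d6,o23=q
    ry=lambda t:R.from_euler('y',t);rx=lambda t:R.from_euler('x',t);rz=lambda t:R.from_euler('z',t)
    B=rz(j[0]+dl);F=B*ry(j[1]-j[2]+o23);Wr=F*rx(s4*j[3])*ry(-j[4])*rx(s6*j[5]+d6)
    p=B.apply([a,d,h])+(B*ry(j[1])).apply([0,0,L1])+F.apply([L2,0,e])+Wr.apply([L6,0,0])
    M=np.array([[0,0,1],[0,1,0],[-1,0,0]],float) # tool z = x
    return p,Wr*R.from_matrix(M)
Q0=[0,0,300,350,400,0,250,0,0,0]
def resid(q,s4,s6):
    r=[]
    for j,p,o in DATA:
        P,O=fk(j,q,s4,s6);r+=list((P-p)/2)+list((O*R.from_quat(o).inv()).as_rotvec()/.005)
    return np.array(r+list((np.array(q)-Q0)/[100,60,200,200,200,60,100,.5,9,.05]))
def fit():
    best=None
    for s4,s6,g in itertools.product((1,-1),(1,-1),(0,np.pi/2,np.pi,-np.pi/2)):
        q=list(Q0);q[8]=g
        f=least_squares(resid,q,args=(s4,s6))
        if best is None or f.cost<best[0]: best=(f.cost,f.x,s4,s6,f.fun)
    return best
E
python3 - <<'E'
from fk import *
c,q,s4,s6,fn=fit();print(c,q.round(3),s4,s6);print(fn.round(1))
E
```

```text
114.874316864042 [ 2.162790e+02 -1.453470e+02 -1.232358e+03  9.491630e+02 -1.160230e+02
  3.799380e+02 -1.878130e+02 -1.000000e-02 -1.581000e+00 -1.000000e-03] -1 -1
[ 3.9  1.4  0.3 -0.1 -0.1 -0.3  5.6 -2.6  2.7 -0.7 -0.5 -0.3 -3.5 -0.9
 -2.9 -0.8 -0.5 -0.3  2.2 -2.4 -7.7  3.  -2.6  6.3 -4.4 -0.  -0.2 -0. ]
```

Emit:
servo_tool(turn=[[0.006, -0.011, 0], [0.006, -0.011, 0], [0.006, -0.011, 0], [0.006, -0.011, 0], [0, 0, 0]], dp=[[0.002, 0.001, -0.015], [0.002, 0.001, -0.015], [0.002, 0.001, -0.015], [0.002, 0.001, -0.015], [0, 0, 0]], fingers=[0.045, 0.045, 0.045, 0.045, 0.045])

```text
clock: 14.35
position: [568.8, 287.5, 146.0]
ee_rot: [0.952, 0.197, 0.23, -0.05]
contact_force: [0.7, 0.1, -0.2]
gripper_width: 57.5
```

```bash
python3 - <<'E'
from plan import *
stat();plan(Rs,S+6*us+25*ns,4)
E
```

```text
seat coords tcp [36.1, 1.1, 52.1] err rotvec seat axes [-0.003 -0.075  0.002] J [0.688, 0.2907, -0.7164, 0.8733, -0.1605, 0.4537] P [568.8, 287.5, 146.0] [0.9517, 0.1974, 0.23, -0.0496] F [ 0.7  0.1 -0.2] 57.5
pos [568.8 287.5 146. ] dp tot [-0.0101 -0.0056 -0.0388] turn tot [ 0.027 -0.07   0.   ] per row [-0.0025 -0.0014 -0.0097] [ 0.0066 -0.0175  0.0001] 57.54304439532206
```

```bash
cat > fk2.py <<'E'
from fk import *
DATA.append(([0.688,0.2907,-0.7164,0.8733,-0.1605,0.4537],[568.8,287.5,146.0],[0.9517,0.1974,0.23,-0.0496]))
Q0=[0,-160,300,350,400,0,250,0,0,-1.57]
SD=[80,80,150,150,150,80,60,60,60,.1]
def fk(j,q):
    a,d,h,L1,L2,e,L6,wo,wy,d6=q
    ry=lambda t:R.from_euler('y',t);rx=lambda t:R.from_euler('x',t);rz=lambda t:R.from_euler('z',t)
    B=rz(j[0]);F=B*ry(j[1]-j[2]);W4=F*rx(-j[3]);W5=W4*ry(-j[4]);Wr=W5*rx(-j[5]+d6)
    p=B.apply([a,d,h])+(B*ry(j[1])).apply([0,0,L1])+F.apply([L2,0,e])+W4.apply([0,wy,0])+W5.apply([L6,0,wo])
    return p,Wr*R.from_matrix(np.array([[0,0,1],[0,1,0],[-1,0,0]],float))
def resid(q):
    r=[]
    for j,p,o in DATA:
        P,O=fk(j,q);r+=list((P-p)/1)+list((O*R.from_quat(o).inv()).as_rotvec()/.005)
    return np.array(r+list((np.array(q)-Q0)/SD)) 
def fit(): return least_squares(resid,Q0)
def ik(q,pt,Rt,w=200,j0=(.69,.3,-.72,1.2,-.3,.3)):
    lo=[-3.14,-1.21,-1.07,-3.16,-2.99,-3.1];hi=[3.14,2.06,1.41,2.05,-.16,3.1];out=[]
    for g4 in(-2.8,-1.5,0,1,1.9):
      for g5 in(-.3,-1):
        j=list(j0);j[3]=g4;j[4]=g5
        def r(j):
            P,O=fk(j,q);return np.r_[P-pt,w*(R.from_matrix(Rt)*O.inv()).as_rotvec()]
        f=least_squares(r,np.clip(j,np.add(lo,.001),np.subtract(hi,.001)),bounds=(lo,hi));out.append((round(f.cost,2),f.x.round(2),r(f.x).round(1)))
    return sorted(out,key=lambda o:o[0])
E
python3 - <<'E'
from fk2 import *
f=fit();print(f.cost,f.x.round(1));print(f.fun.round(1))
for p in (S+6*us-8*ns,S+6*us+60*ns):
    for o in ik(f.x,p,Rs)[:4]: print(o)
E
```

```text
7.11814544235646 [   4.4   -5.1  160.7  558.2  415.2    3.2  296.8    2.9 -155.    -1.6]
[-0.  -0.  -0.   0.1 -0.  -0.2  0.3 -0.1 -0.3 -0.  -0.   0.1 -0.1 -0.
 -0.1 -0.   0.   0.  -0.2  0.2  0.4 -0.  -0.   0.   0.1  1.9 -0.9  1.4
  0.1  0.   0.8  0.  -2.6 -0. ]
(np.float64(468.36), array([ 0.72,  0.41, -0.58,  0.32, -0.16,  0.97]), array([  4.2,  -0.8,   6.1,  -2.3, -28.4,  -8.2]))
(np.float64(468.36), array([ 0.72,  0.41, -0.58,  0.32, -0.16,  0.97]), array([  4.2,  -0.8,   6.1,  -2.3, -28.4,  -8.2]))
(np.float64(468.36), array([ 0.72,  0.41, -0.58,  0.32, -0.16,  0.97]), array([  4.2,  -0.8,   6.1,  -2.3, -28.4,  -8.2]))
(np.float64(468.36), array([ 0.72,  0.41, -0.58,  0.32, -0.16,  0.97]), array([  4.2,  -0.8,   6.1,  -2.3, -28.4,  -8.2]))
(np.float64(191.6), array([ 0.7 ,  0.26, -0.77,  0.87, -0.16,  0.45]), array([  1.5,   0.6,   5.9,   6.8, -17.3,  -0.4]))
(np.float64(191.6), array([ 0.7 ,  0.26, -0.77,  0.87, -0.16,  0.45]), array([  1.5,   0.6,   5.9,   6.8, -17.3,  -0.4]))
(np.float64(191.6), array([ 0.7 ,  0.26, -0.77,  0.87, -0.16,  0.45]), array([  1.5,   0.6,   5.9,   6.8, -17.3,  -0.4]))
(np.float64(191.6), array([ 0.7 ,  0.26, -0.77,  0.87, -0.16,  0.45]), array([  1.5,   0.6,   5.9,   6.8, -17.3,  -0.4]))
```

```bash
python3 - <<'E'
from fk2 import *
f=fit();q=f.x;rng=np.random.default_rng(0)
def many(p,Rt,N=60):
    res={}
    for _ in range(N):
        j0=(rng.uniform(-.5,1.5),rng.uniform(-1,1.5),rng.uniform(-1,1.3),0,0,rng.uniform(-3,3))
        o=ik1(p,Rt,j0,rng.uniform(-3.1,2),rng.uniform(-2.5,-.2))
        res.setdefault(tuple(o[1].round(1)),o)
    return sorted(res.values(),key=lambda o:o[0])[:4]
lo=[-3.14,-1.21,-1.07,-3.16,-2.99,-3.1];hi=[3.14,2.06,1.41,2.05,-.16,3.1]
def ik1(pt,Rt,j,g4,g5,w=200):
    j=list(j);j[3]=g4;j[4]=g5
    def r(j):
        P,O=fk(j,q);return np.r_[P-pt,w*(R.from_matrix(Rt)*O.inv()).as_rotvec()]
    f=least_squares(r,np.clip(j,np.add(lo,.001),np.subtract(hi,.001)),bounds=(lo,hi),max_nfev=150);return (round(f.cost,2),f.x.round(2),r(f.x).round(1))
p=S+6*us-8*ns
C=4
for nm,Rt in(('normal',Rs),('flip',Rs@np.diag([-1,-1,1])),('jaw90',Rs@R.from_euler('z',np.pi/2).as_matrix()),
  ('pitched .2',R.from_rotvec(.2*ys).as_matrix()@Rs),('pitched .35',R.from_rotvec(.35*ys).as_matrix()@Rs)):
    pc=S+6*us+4*ns+Rt[:,2]*12
    print(nm)
    for o in many(pc,Rt): print('  ',*o)
E
```

```text
normal
   468.36 [ 0.72  0.41 -0.58  0.32 -0.16  0.97] [  4.2  -0.8   6.1  -2.3 -28.4  -8.2]
   488.09 [ 0.43  0.4  -0.77  2.05 -0.16 -0.51] [-0.1  4.8  4.6 26.8 -4.8 13.9]
   499.18 [ 0.24  0.43 -0.64 -3.16 -0.16 -1.41] [-3.9  2.  -7.3  8.8 26.8 11.5]
   51311.17 [ 3.13 -1.21 -1.07  0.12 -2.53 -1.15] [-245.9 -114.6  155.4   19.    61.9   25.8]
flip
   468.36 [ 0.72  0.41 -0.58  0.32 -0.16 -2.17] [  4.2  -0.8   6.1  -2.3 -28.4  -8.2]
   488.09 [ 0.43  0.4  -0.77  2.05 -0.16  2.63] [-0.1  4.8  4.6 26.8 -4.8 13.9]
   499.18 [ 0.24  0.43 -0.64 -3.16 -0.16  1.73] [-3.9  2.  -7.3  8.8 26.8 11.5]
   47993.93 [-0.24  1.6  -1.07 -2.26 -2.25 -3.1 ] [-150.5 -109.6  -68.6   66.7  206.4  -97.7]
jaw90
   468.36 [ 0.72  0.41 -0.58  0.32 -0.16 -0.6 ] [  4.2  -0.8   6.1  -2.3 -28.4  -8.2]
   488.09 [ 0.43  0.4  -0.77  2.05 -0.16 -2.08] [-0.1  4.8  4.6 26.8 -4.8 13.9]
   499.18 [ 0.24  0.43 -0.64 -3.16 -0.16 -2.98] [-3.9  2.  -7.3  8.8 26.8 11.5]
   634.96 [ 0.23  0.43 -0.6  -2.97 -0.16  3.1 ] [-4.9  2.  -9.3  0.6 31.5 12.8]
pitched .2
   0.0 [ 0.74  0.43 -0.58  0.46 -0.26  0.81] [ 0.  0.  0. -0. -0. -0.]
   2019.75 [ 0.23  0.44 -0.65 -3.16 -0.16 -1.39] [ -8.3  -1.5 -17.9  -3.4  59.8   7.6]
   4471.73 [ 0.39  0.44 -0.36 -1.61 -0.16 -3.1 ] [ -9.1  -9.  -25.2 -58.   67.9 -12.8]
   53349.81 [ 3.06 -1.21 -1.07  0.19 -2.45 -1.02] [-248.7 -119.8  151.5    7.9   85.2   15. ]
pitched .35
   0.0 [ 0.75  0.47 -0.36  0.12 -0.56  1.13] [ 0.  0.  0.  0. -0. -0.]
   4072.11 [ 0.23  0.45 -0.66 -3.16 -0.16 -1.38] [-11.8  -4.4 -25.9 -12.8  84.4   4.4]
   7395.43 [ 0.39  0.45 -0.37 -1.61 -0.16 -3.1 ] [-12.9 -10.4 -33.1 -69.7  91.9 -11.1]
   55507.56 [ 3.02 -1.21 -1.07  0.22 -2.4  -0.96] [-251.1 -123.5  147.6   -1.8  104.2    8.1]
```

```bash
python3 - <<'E'
from plan import *
plan(R.from_quat([.812,-.556,.15,.094]).as_matrix(),np.array([468,65,207.]),10)
E
```

```text
pos [568.8 287.5 146. ] dp tot [-0.1008 -0.2225  0.061 ] turn tot [ 0.062  0.118 -1.605] per row [-0.0101 -0.0222  0.0061] [ 0.0062  0.0118 -0.1605] 57.54304439532206
```

Emit:
servo_tool(turn=[[0.006, 0.012, -0.16], [0.006, 0.012, -0.16], [0.006, 0.012, -0.16], [0.006, 0.012, -0.16], [0.006, 0.012, -0.16]], dp=[[-0.01, -0.022, 0.014], [-0.01, -0.022, 0.014], [-0.01, -0.022, 0.014], [-0.01, -0.022, 0.01], [-0.01, -0.022, 0.01]], fingers=[0.045, 0.045, 0.045, 0.045, 0.045])

```text
clock: 14.98
position: [516.1, 173.2, 207.7]
ee_rot: [0.957, -0.206, 0.203, 0.027]
contact_force: [0.5, -0.1, -0.1]
gripper_width: 57.4
```

Emit:
servo_tool(turn=[[0.006, 0.012, -0.16], [0.006, 0.012, -0.16], [0.006, 0.012, -0.16], [0.006, 0.012, -0.16], [0.006, 0.012, -0.16]], dp=[[-0.01, -0.022, 0], [-0.01, -0.022, 0], [-0.01, -0.022, 0], [-0.01, -0.022, 0], [-0.01, -0.022, 0]], fingers=[0.045, 0.045, 0.045, 0.045, 0.045])

```text
clock: 15.6
position: [463.3, 60.9, 209.3]
ee_rot: [0.8, -0.575, 0.144, 0.096]
contact_force: [0.2, 0.2, 0.2]
gripper_width: 57.6
```

```bash
python3 - <<'E'
from plan import *
th=.35;s,c=np.sin(th),np.cos(th);u=v*c+Z*s;n=Z*c-v*s
G=np.array([491.8,20.1,67.3])
plan(R.from_quat([.812,-.556,.15,.094]).as_matrix(),G+1*u+30*n,4)
E
python3 pk.py
```

```text
pos [463.3  60.9 209.3] dp tot [ 0.025  -0.0321 -0.1134] turn tot [-0.007 -0.005  0.046] per row [ 0.0062 -0.008  -0.0284] [-0.0018 -0.0012  0.0114] 57.60366226646026
tcp [2.816, -10.195, 137.897] z [-0.003, -0.008, -1.0] y [-0.057, -0.998, 0.008] [0.2 0.2 0.2] [-0.28  0.01  0.16 -0.38 -0.46 -0.68]
```

Emit:
servo_tool(turn=[[-0.007, -0.005, 0.046], [0, 0, 0], [0, 0, 0], [0, 0, 0], [0, 0, 0]], dp=[[0.011, 0.004, 0], [0.0045, -0.011, -0.034], [0.0045, -0.0115, -0.034], [0.0045, -0.0115, -0.034], [0, 0, 0]], fingers=[0.045, 0.045, 0.045, 0.045, 0.045])

```text
clock: 16.23
position: [491.8, 33.6, 106.0]
ee_rot: [0.817, -0.549, 0.152, 0.089]
contact_force: [-0.2, -0.1, -0.1]
gripper_width: 57.5
```

```bash
cat > ret.py <<'E'
from plan import *
th=.35;s,c=np.sin(th),np.cos(th);u=v*c+Z*s;n=Z*c-v*s
G=np.array([491.8,20.1,67.3]);q=toolpose()[:3,3]-G
print('rel grip pose',[round(float(q@a),1) for a in(u,yt,n)])
plan(R.from_quat([.812,-.556,.15,.094]).as_matrix(),G+1.5*u+.5*n,1)
E
python3 ret.py
```

```text
rel grip pose [1.5, 5.0, 40.6]
pos [491.8  33.6 106. ] dp tot [ 0.0005 -0.0146 -0.0377] turn tot [-0.005  0.006 -0.018] per row [ 0.0005 -0.0146 -0.0377] [-0.0049  0.0058 -0.0177] 57.469427855610405
```

Emit:
servo_tool(turn=[[-0.005, 0.006, -0.018], [0, 0, 0], [0, 0, 0], [0, 0, 0], [0, 0, 0]], dp=[[-0.0046, -0.0019, 0], [0.0015, -0.0036, -0.0107], [0.0015, -0.0036, -0.0107], [0.0015, -0.0036, -0.0107], [0, 0, 0]], fingers=[0.045, 0.045, 0.045, 0.045, 0.045])

```text
clock: 16.85
position: [495.4, 24.2, 76.4]
ee_rot: [0.813, -0.555, 0.153, 0.089]
contact_force: [-0.9, -0.2, -0.6]
gripper_width: 57.1
```

```bash
python3 ret.py
```

```text
rel grip pose [0.8, 4.9, 9.3]
pos [495.4  24.2  76.4] dp tot [-0.0031 -0.0052 -0.0081] turn tot [-0.005  0.009 -0.005] per row [-0.0031 -0.0052 -0.0081] [-0.0046  0.0087 -0.0053] 57.09646209823657
```

Emit:
servo_tool(turn=[[-0.005, 0.009, -0.005], [0, 0, 0], [0, 0, 0], [0, 0, 0], [0, 0, 0]], dp=[[-0.005, -0.002, 0], [0, 0, 0], [0.0005, -0.0014, -0.0042], [0.0005, -0.0013, -0.0038], [0, 0, 0]], fingers=[0.045, 0.045, 0.045, 0.045, 0.045])

```text
clock: 17.48
position: [491.4, 19.7, 68.4]
ee_rot: [0.812, -0.556, 0.15, 0.094]
contact_force: [-0.6, 1.7, 0.8]
gripper_width: 57.1
```

```bash
python3 ret.py
```

```text
rel grip pose [0.6, -0.6, 0.9]
pos [491.4  19.7  68.4] dp tot [ 0.0009 -0.0007 -0.0001] turn tot [-0.     0.    -0.001] per row [ 0.0009 -0.0007 -0.0001] [-0.      0.0002 -0.0006] 57.11390118498444
```

Emit:
servo_tool(turn=[[0, 0, 0], [0, 0, 0], [0, 0, 0], [0.116, 0.047, 0], [0.116, 0.047, 0]], dp=[[0.0001, -0.0002, -0.0006], [0, 0, 0], [0, 0, 0], [-0.0005, 0.0013, -0.0005], [-0.0005, 0.0013, -0.0005]], fingers=[0.045, 0.085, 0.085, 0.085, 0.085])

```text
clock: 18.1
position: [488.6, 21.8, 66.0]
ee_rot: [0.825, -0.563, 0.047, 0.027]
contact_force: [0.9, -2.5, 0.3]
gripper_width: 85.1
```

```bash
python3 - <<'E'
from look import *
T=toolpose();d=save('wrist','w7');print(search_frame('filter_center','wrist')[:1])
th=.35;s,c=np.sin(th),np.cos(th);u=v*c+Z*s;n=Z*c-v*s;P=H+4*n
print(proj(d,P,T@d['mount']).round(1))
h=cv2.cvtColor(d['img'],cv2.COLOR_RGB2HSV);m=((h[...,0]<16)&(h[...,1]>220)).astype(np.uint8)
k,l,st,ce=cv2.connectedComponentsWithStats(m);i=1+st[1:,4].argmax();e=cv2.fitEllipse(max(cv2.findContours((l==i).astype(np.uint8),0,1)[0],key=len));print(e)
E
python3 pk.py
```

```text
[{'box': [240.2, 267.9, 148.2, 119.4], 'score': 0.73}]
[313.9 328.2]
((314.0155029296875, 334.4057312011719), (83.50725555419922, 116.8082504272461), 90.92758178710938)
tcp [-1.907, 0.608, -11.963] z [-0.238, 0.009, -0.971] y [-0.018, -0.999, -0.005] [1.4 0.1 0.8] [ 0.03 -0.   -0.08  0.21  0.03 -0.18]
```

View pics/w7.png

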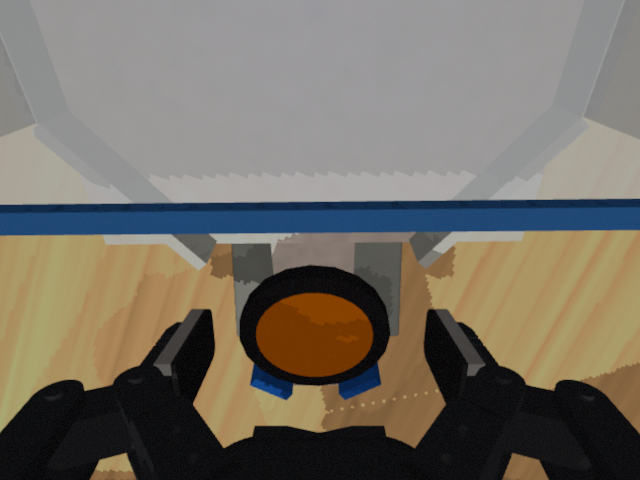

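Emit:
servo_tool(turn=[[0, 0, 0], [0, 0, 0], [0, 0, 0], [0, 0, 0], [0, 0, 0]], dp=[[-0.0007, 0.0006, 0], [0, 0, 0], [0, 0, 0], [0, 0, 0], [0, 0, 0]], fingers=[0.08, 0.07, 0.06, 0.05, 0.045])

```text
clock: 18.82
position: [489.4, 21.4, 67.1]
ee_rot: [0.824, -0.563, 0.051, 0.03]
contact_force: [0.1, -0.6, -0.7]
gripper_width: 57.6
```

Emit:
servo_tool(turn=[[0, 0, 0], [0, 0, 0], [0, 0, 0], [0, 0, 0], [0, 0, 0]], dp=[[0, 0, 0], [0, 0, 0], [-0.001, 0.003, 0.009], [-0.003, 0.008, 0.024], [-0.005, 0.012, 0.036]], fingers=[0.045, 0.045, 0.045, 0.045, 0.045])

```text
clock: 19.45
position: [477.4, 43.5, 135.3]
ee_rot: [0.824, -0.564, 0.048, 0.034]
contact_force: [0.2, 0.5, -0.7]
gripper_width: 57.4
```

```bash
python3 - <<'E'
from plan import *
T=toolpose();d=save('wrist','w8')
h=cv2.cvtColor(d['img'],cv2.COLOR_RGB2HSV);m=((h[...,0]<16)&(h[...,1]>220)).astype(np.uint8)
k,l,st,ce=cv2.connectedComponentsWithStats(m);i=1+st[1:,4].argmax();e=cv2.fitEllipse(max(cv2.findContours((l==i).astype(np.uint8),0,1)[0],key=len));print(e)
# predicted ellipse for relative pitch .25 : disc centre at tool -12z
th=np.linspace(0,2*np.pi,60)
for b in(0,.15,.25,.35):
    M=R.from_rotvec([0,b,0]).as_matrix()  # disc axes in tool frame
    for off in(0,):
        pts=np.array([np.array([0,0,-12])+M@[22*np.cos(t),22*np.sin(t),-4] for t in th])
        px=np.array([proj(d,p,d['mount']) for p in pts],np.float32);print(b,cv2.fitEllipse(px))
R2=R.from_rotvec(.25*ys).as_matrix()@Rs
pc=S+6*us+4*ns+R2[:,2]*12
plan(R2,pc+70*ns,10);print(pc)
E
python3 pk.py
```

```text
((319.02032470703125, 333.0222473144531), (84.1852035522461, 116.35107421875), 90.23380279541016)
0 ((317.5929260253906, 331.1328125), (97.98419189453125, 111.88362884521484), 90.07142639160156)
0.15 ((317.5930480957031, 331.7165222167969), (87.64971923828125, 111.84385681152344), 90.03834533691406)
0.25 ((317.5932922363281, 332.2226867675781), (79.59929656982422, 111.80249786376953), 90.01696014404297)
0.35 ((317.5937805175781, 332.82623291015625), (70.71576690673828, 111.74589538574219), 89.99677276611328)
pos [480.4  45.7 140.6] dp tot [ 0.058   0.2274 -0.0032] turn tot [-0.088 -0.183  1.602] per row [ 0.0058  0.0227 -0.0003] [-0.0088 -0.0183  0.1602] 57.4851404974538
[572.02467412 287.61960286  77.78072972]
tcp [-1.483, -0.008, 66.403] z [-0.23, 0.009, -0.973] y [-0.013, -0.999, -0.006] [-0.   0.3  3.7] [-0.02  0.03 -0.    0.04  0.16  0.  ]
```

Emit:
servo_tool(turn=[[-0.009, -0.018, 0.16], [-0.009, -0.018, 0.16], [-0.009, -0.018, 0.16], [-0.009, -0.018, 0.16], [-0.009, -0.018, 0.16]], dp=[[0.002, 0.0227, 0.012], [0.004, 0.0227, 0.012], [0.006, 0.0227, 0.012], [0.006, 0.0227, 0.01], [0.006, 0.0227, 0.005]], fingers=[0.045, 0.045, 0.045, 0.045, 0.045])

```text
clock: 20.12
position: [502.2, 162.1, 195.0]
ee_rot: [0.977, -0.186, 0.108, -0.001]
contact_force: [-0.0, 0.1, -0.5]
gripper_width: 57.7
```

Emit:
servo_tool(turn=[[-0.009, -0.018, 0.16], [-0.009, -0.018, 0.16], [-0.009, -0.018, 0.16], [-0.009, -0.018, 0.16], [-0.009, -0.018, 0.16]], dp=[[0.006, 0.0227, 0], [0.006, 0.0227, 0], [0.006, 0.0227, 0], [0.006, 0.0227, 0], [0.006, 0.0227, 0]], fingers=[0.045, 0.045, 0.045, 0.045, 0.045])

```text
clock: 20.75
position: [529.2, 278.6, 195.1]
ee_rot: [0.963, 0.225, 0.144, -0.03]
contact_force: [0.6, -0.3, -0.3]
gripper_width: 57.2
```

```bash
cat > seat.py <<'E'
from plan import *
R2=R.from_rotvec(.235*ys).as_matrix()@Rs
def go(a,nh,N=1):
    T=toolpose();C=T[:3,3]-12*T[:3,2]-S;D=T[:3,:3]@R2.T@Rs
    print('disc centre seat coords',[round(float(C@k),1) for k in(us,ys,ns)],'J',read_state()['joints'].round(2),read_state()['contact_force'].round(1),'vel',np.abs(read_state()['joint_vel']).max().round(2))
    plan(R2,S+a*us+nh*ns+12*R2[:,2],N)
E
python3 -c "
from seat import *
go(6,40)"
```

```text
disc centre seat coords [30.8, 8.7, 126.4] J [ 0.81  0.24 -0.4   0.17 -0.66  1.1 ] [ 0.6 -0.3 -0.3] vel 1.41
pos [529.2 278.6 195.1] dp tot [ 0.0257  0.0016 -0.0865] turn tot [ 0.014 -0.015 -0.047] per row [ 0.0257  0.0016 -0.0865] [ 0.0142 -0.0148 -0.0474] 57.15620718419662
```

Emit:
servo_tool(turn=[[0.007, -0.007, -0.024], [0.007, -0.007, -0.024], [0, 0, 0], [0, 0, 0], [0, 0, 0]], dp=[[0.0085, 0.0005, -0.02], [0.0085, 0.0005, -0.03], [0.0085, 0.0005, -0.03], [0, 0, 0], [0, 0, 0]], fingers=[0.045, 0.045, 0.045, 0.045, 0.045])

```text
clock: 21.38
position: [553.9, 281.7, 114.8]
ee_rot: [0.967, 0.201, 0.153, -0.033]
contact_force: [-0.3, -0.3, -0.8]
gripper_width: 57.4
```

```bash
python3 -c "
from seat import *
go(6,25)"
```

```text
disc centre seat coords [9.0, 1.8, 45.5] J [ 0.78  0.36 -0.5   0.26 -0.43  0.98] [-0.3 -0.3 -0.8] vel 0.01
pos [553.9 281.7 114.8] dp tot [ 0.0082  0.0016 -0.0191] turn tot [-0.001 -0.001  0.   ] per row [ 0.0082  0.0016 -0.0191] [-0.0014 -0.0009  0.0002] 57.44208305322431
```

Emit:
servo_tool(turn=[[0, 0, 0], [0, 0, 0], [0, 0, 0], [0, 0, 0], [0, 0, 0]], dp=[[0.0027, 0.0005, -0.0063], [0.0055, 0.001, -0.0128], [0.0033, 0.0014, -0.006], [0.0033, 0.0014, -0.006], [0, 0, 0]], fingers=[0.045, 0.045, 0.045, 0.045, 0.045])

```text
clock: 22.0
position: [570.4, 287.4, 84.7]
ee_rot: [0.967, 0.201, 0.155, -0.034]
contact_force: [-0.2, 1.0, -0.6]
gripper_width: 57.5
```

```bash
python3 - <<'E'
from seat import *
go(6,4.5)
a=save('side','s9');b=save('wrist','w9')
im=np.vstack([cv2.resize(a['img'][255:345,225:345],(400,300),interpolation=3),cv2.resize(b['img'],(400,300))])
cv2.imwrite('pics/c9.png',im[:,:,::-1])
E
```

```text
disc centre seat coords [8.1, 0.4, 10.8] J [ 0.76  0.42 -0.5   0.3  -0.36  0.96] [-0.2  1.  -0.6] vel 0.01
pos [570.4 287.4  84.7] dp tot [ 0.0015  0.0002 -0.0064] turn tot [-0.005  0.003 -0.   ] per row [ 0.0015  0.0002 -0.0064] [-0.0048  0.0027 -0.0002] 57.48877111118284
```

View pics/c9.png

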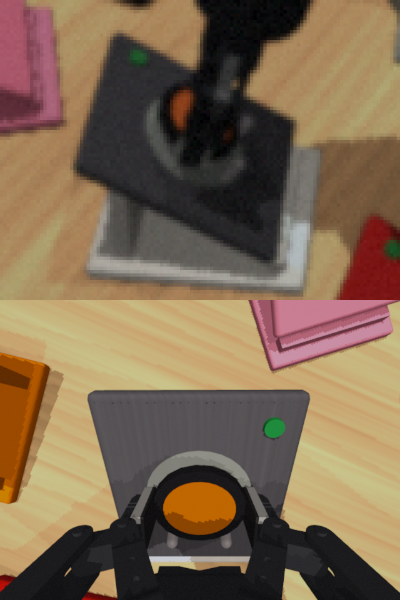

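Emit:
servo_tool(turn=[[-0.004, 0.003, 0], [0, 0, 0], [0, 0, 0], [0, 0, 0], [0, 0, 0]], dp=[[0, 0, -0.002], [0.0004, 0, -0.0017], [0.0006, 0.0002, -0.0013], [0, 0, 0], [0, 0, 0]], fingers=[0.045, 0.045, 0.045, 0.045, 0.045])

```text
clock: 22.72
position: [570.8, 288.1, 84.1]
ee_rot: [0.967, 0.202, 0.155, -0.033]
contact_force: [0.2, -0.4, -0.5]
gripper_width: 57.5
```

```bash
python3 - <<'E'
from seat import *
import pickle
go(6,4)
T=toolpose();d=save('wrist','w10');W=T@d['mount']
print('pins pred',[proj(d,S-28*us+y*ys+10*ns,W).round(1) for y in(20,-20)])
g=d['img'][370:425,250:390].min(2).astype(int)
m=(g>110).astype(np.uint8);k,l,st,ce=cv2.connectedComponentsWithStats(m)
print([(st[i].tolist(),(ce[i]+[250,370]).round()) for i in range(1,k) if st[i][4]>25])
E
```

```text
disc centre seat coords [8.3, 0.9, 10.0] J [ 0.76  0.42 -0.5   0.31 -0.36  0.95] [ 0.2 -0.4 -0.5] vel 0.0
pos [570.8 288.1  84.1] dp tot [ 0.0014 -0.0004 -0.0063] turn tot [-0.002  0.003 -0.001] per row [ 0.0014 -0.0004 -0.0063] [-0.0025  0.0029 -0.0011] 57.462835394074126
pins pred [array([276.7, 384.4]), array([364.5, 384.3])]
[([22, 17, 8, 11, 61], array([276., 392.])), ([111, 17, 8, 10, 62], array([364., 392.])), ([0, 41, 140, 14, 1643], array([314., 417.]))]
```

Emit:
servo_tool(turn=[[0, 0, 0], [0, 0, 0], [0, 0, 0], [0, 0, 0], [0, 0, 0]], dp=[[0, 0, 0], [0, 0, 0], [0, 0, 0], [0, 0, 0], [-0.0016, -0.0017, -0.005]], fingers=[0.045, 0.045, 0.045, 0.045, 0.045])

```text
clock: 23.4
position: [571.1, 288.1, 83.3]
ee_rot: [0.966, 0.202, 0.158, -0.034]
contact_force: [-17.1, -4.7, 37.4]
gripper_width: 57.1
```

```bash
python3 -c "
from seat import *
go(4,4)"
```

```text
disc centre seat coords [8.0, 0.7, 9.1] J [ 0.76  0.42 -0.51  0.32 -0.34  0.94] [-17.1  -4.7  37.4] vel 0.14
pos [571.1 288.1  83.3] dp tot [-0.0005 -0.0011 -0.0065] turn tot [-0.006  0.009 -0.002] per row [-0.0005 -0.0011 -0.0065] [-0.006   0.0089 -0.0023] 57.124901841997804
```

Emit:
servo_tool(turn=[[0, 0, 0], [0, 0, 0], [-0.006, 0.009, -0.002], [0, 0, 0], [0, 0, 0]], dp=[[-0.0007, -0.0003, 0.0013], [0, 0, 0], [0, 0, 0], [0, 0, 0], [0, 0, 0]], fingers=[0.045, 0.045, 0.045, 0.045, 0.045])

```text
clock: 24.02
position: [570.3, 287.7, 84.5]
ee_rot: [0.967, 0.201, 0.153, -0.032]
contact_force: [-0.4, -0.8, -0.2]
gripper_width: 57.4
```

```bash
python3 - <<'E'
from seat import *
go(4,4)
T=toolpose();d=save('wrist','w11');W=T@d['mount']
for dn in(0,3,5):
  print(dn,'pin tip/base',[proj(d,S-28*us+20*ys+(h+dn)*ns,W).round(1).tolist() for h in(11,0,-12)],'disc rim low',proj(d,T[:3,3]-12*T[:3,2]-30*(T[:3,:3]@R2.T@us),W).round(1))
cv2.imwrite('pics/c11.png',cv2.resize(d['img'][250:430,200:440],(800,600),interpolation=3)[:,:,::-1])
E
```

```text
disc centre seat coords [8.1, 0.8, 10.5] J [ 0.76  0.42 -0.5   0.3  -0.37  0.96] [-0.4 -0.8 -0.2] vel 0.01
pos [570.3 287.7  84.5] dp tot [ 0.0003 -0.0007 -0.0077] turn tot [ 0.    -0.001 -0.   ] per row [ 0.0003 -0.0007 -0.0077] [ 0.0003 -0.0008 -0.    ] 57.35574218136786
0 pin tip/base [[276.4, 384.6], [278.6, 365.0], [280.7, 345.9]] disc rim low [318.7 374.9]
3 pin tip/base [[275.7, 390.4], [278.0, 370.1], [280.2, 350.4]] disc rim low [318.7 374.9]
5 pin tip/base [[275.3, 394.3], [277.6, 373.7], [279.9, 353.6]] disc rim low [318.7 374.9]
```

View pics/c11.png

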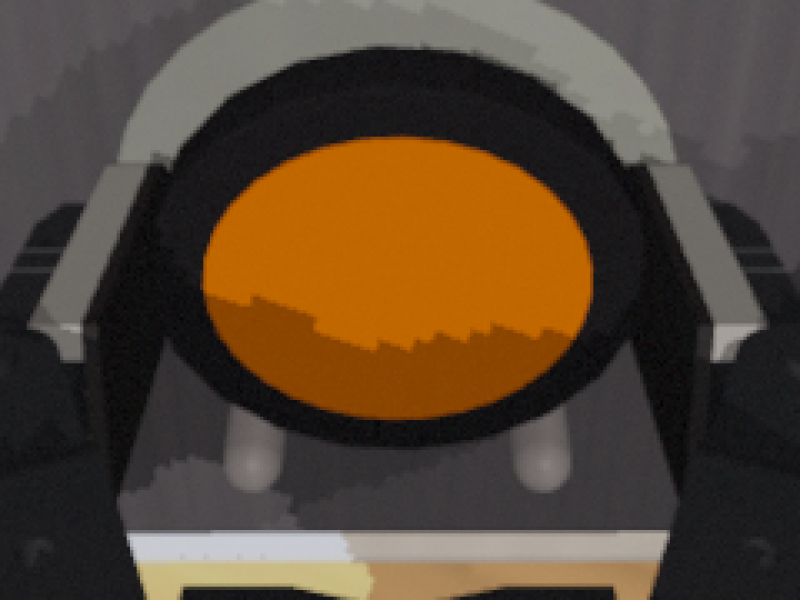

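Emit:
servo_tool(turn=[[0, 0, 0], [0, 0, 0], [0, 0, 0], [0, 0, 0], [0, 0, 0]], dp=[[-0.0017, -0.0015, -0.0011], [0.0002, 0, -0.0007], [0, 0, 0], [0, 0, 0], [0, 0, 0]], fingers=[0.045, 0.045, 0.045, 0.045, 0.045])

```text
clock: 24.7
position: [568.6, 285.9, 82.2]
ee_rot: [0.967, 0.201, 0.153, -0.032]
contact_force: [0.7, 0.0, -0.9]
gripper_width: 57.2
```

```bash
python3 -c "
from seat import *
go(6,10)"
```

```text
disc centre seat coords [4.9, -0.2, 9.8] J [ 0.76  0.42 -0.51  0.3  -0.36  0.95] [ 0.7  0.  -0.9] vel 0.0
pos [568.6 285.9  82.2] dp tot [0.0007 0.0005 0.0007] turn tot [ 0.001 -0.001 -0.   ] per row [0.0007 0.0005 0.0007] [ 0.0008 -0.0013 -0.0001] 57.237540310121105
```

Emit:
servo_tool(turn=[[0, 0, 0], [0, 0, 0], [0, 0, 0], [0, 0, 0], [0, 0, 0]], dp=[[0, 0, 0], [0, 0, 0], [0, 0, 0], [0.0006, 0.0002, -0.001], [0, 0, -0.0004]], fingers=[0.045, 0.045, 0.045, 0.045, 0.045])

```text
clock: 25.32
position: [568.9, 286.1, 82.0]
ee_rot: [0.967, 0.201, 0.153, -0.032]
contact_force: [-1.6, -0.4, 1.7]
gripper_width: 57.2
```

```bash
python3 -c "
from seat import *
go(6,10);print(read_state()['wrist_torque'])"
```

```text
disc centre seat coords [5.1, -0.2, 9.5] J [ 0.76  0.43 -0.51  0.31 -0.36  0.95] [-1.6 -0.4  1.7] vel 0.01
pos [568.9 286.1  82. ] dp tot [0.0004 0.0004 0.0009] turn tot [ 0.001 -0.001 -0.   ] per row [0.0004 0.0004 0.0009] [ 0.0008 -0.0006 -0.0003] 57.190597413965044
[-0.29793951  0.776992    0.03810813]
```

Emit:
servo_tool(turn=[[0, 0, 0], [0, 0, 0], [0, 0, 0], [0, 0, 0], [0, 0, 0]], dp=[[0, 0, 0], [0, 0, 0], [0, 0, 0], [0, 0, 0], [0, 0, 0]], fingers=[0.057, 0.06, 0.066, 0.075, 0.085])

```text
clock: 25.95
position: [569.3, 286.4, 81.7]
ee_rot: [0.967, 0.201, 0.153, -0.032]
contact_force: [0.6, 0.1, 0.3]
gripper_width: 85.2
```

```bash
python3 - <<'E'
from seat import *
go(0,10);print(read_state()['gripper_width'])
T=toolpose();d=save('wrist','w12');W=T@d['mount']
h=cv2.cvtColor(d['img'],cv2.COLOR_RGB2HSV);m=((h[...,0]<16)&(h[...,1]>220)).astype(np.uint8);m[:,:200]=0;m[:250]=0
k,l,st,ce=cv2.connectedComponentsWithStats(m);i=1+st[1:,4].argmax();e=cv2.fitEllipse(max(cv2.findContours((l==i).astype(np.uint8),0,1)[0],key=len));print(e)
print('before-like pred at 5.1',proj(d,S+5.1*us+9.5*ns,W),'at 0',proj(d,S+9.5*ns,W))
E
```

```text
disc centre seat coords [5.4, -0.1, 9.0] J [ 0.76  0.43 -0.51  0.31 -0.36  0.95] [0.6 0.1 0.3] vel 0.0
pos [569.3 286.4  81.7] dp tot [-0.0047 -0.002  -0.0019] turn tot [ 0. -0. -0.] per row [-0.0047 -0.002  -0.0019] [ 0.0004 -0.0003 -0.0005] 85.1512838799418
85.1512838799418
((314.2658386230469, 360.43896484375), (41.46326446533203, 115.97529602050781), 95.74512481689453)
before-like pred at 5.1 [318.42755788 327.18307838] at 0 [318.43780574 336.25035993]
```

Emit:
servo_tool(turn=[[0, 0, 0], [0, 0, 0], [0, 0, 0], [0, 0, 0], [0, 0, 0]], dp=[[-0.002, -0.0009, 0.007], [-0.004, -0.0018, 0.014], [-0.007, -0.003, 0.024], [-0.009, -0.004, 0.03], [-0.009, -0.004, 0.03]], fingers=[0.085, 0.085, 0.085, 0.085, 0.085])

```text
clock: 26.62
position: [536.0, 271.4, 190.5]
ee_rot: [0.967, 0.202, 0.152, -0.031]
contact_force: [-0.1, 0.6, -0.4]
gripper_width: 84.8
```

```bash
python3 - <<'E'
from seat import *
T=toolpose();d=save('wrist','w13');W=T@d['mount'];a=get_image('side');t=get_image('top')
w12=cv2.imread('pics/w12.png')[:,:,::-1]
L=np.vstack([cv2.resize(w12[240:440,190:450],(390,300)),cv2.resize(a['img'][255:345,225:345],(390,300),interpolation=3)])
c=proj(d,S+5*ns,W).astype(int);print(c)
y0,x0=max(0,c[1]-100),max(0,c[0]-68)
Rr=cv2.resize(d['img'][y0:y0+200,x0:x0+136],(408,600));print(y0,x0)
cv2.imwrite('pics/c13.png',np.hstack([L,Rr])[:,:600+198,::-1])
print([(round(r['score'],2),np.round(r['box'],1)) for r in search_frame('filter_center','wrist')[:3]])
for z in(0,4,6): print(z,'pins',[proj(d,S-28*us+y*ys+(z+10)*ns,W).round(1).tolist() for y in(20,-20)],'seat',proj(d,S+(4+z)*ns,W).round(1))
E
```

```text
[317 240]
140 249
[(0.94, array([273.4, 205.4,  83.4,  76.1]))]
0 pins [[290.8, 276.4], [344.5, 276.3]] seat [317.6 240.1]
4 pins [[290.5, 279.7], [344.8, 279.6]] seat [317.6 243.1]
6 pins [[290.3, 281.4], [345.0, 281.3]] seat [317.6 244.6]
```

```bash
python3 - <<'E'
from seat import *
T=toolpose();d=save('wrist','w14');W=T@d['mount']
im=d['img'];h=cv2.cvtColor(im,cv2.COLOR_RGB2HSV)
def ell(m,nm):
    k,l,st,ce=cv2.connectedComponentsWithStats(m.astype(np.uint8));i=1+st[1:,4].argmax();e=cv2.fitEllipse(cv2.convexHull(max(cv2.findContours((l==i).astype(np.uint8),0,1)[0],key=len)));print(nm,np.round(e[0],1),np.round(e[1],1),round(e[2]),st[i].tolist())
sub=np.zeros(h.shape[:2],bool);sub[190:300,255:375]=1
ell(((h[...,0]<20)&(h[...,1]>150)&(h[...,2]>60)&sub),'orange')
ell((((h[...,2]<48)|((h[...,0]<20)&(h[...,1]>150)))&sub),'ring')
g=im.min(2).astype(int)[255:300,270:365];m=(g>95).astype(np.uint8);k,l,st,ce=cv2.connectedComponentsWithStats(m)
print('bright',[(st[i].tolist(),(ce[i]+[270,255]).round(1).tolist()) for i in range(1,k) if st[i][4]>12])
th=np.linspace(0,2*np.pi,80)
for dn in(0,4,6):
  for tilt in(0,.1):
    q=R.from_rotvec(tilt*ys)
    e=cv2.fitEllipse(np.array([proj(d,S+(4+dn)*ns+q.apply(30*np.cos(t)*us+30*np.sin(t)*ys+4*ns),W) for t in th],np.float32));print(dn,tilt,np.round(e[0],1),np.round(e[1],1))
t=get_image('top');s=get_image('side')
for nm,c,x0,y0,x1,y1 in(('top',t,250,220,290,255),('side',s,262,275,310,318)):
    hh=cv2.cvtColor(c['img'],cv2.COLOR_RGB2HSV);mm=(hh[...,0]<13)&(hh[...,1]>150);z=np.zeros_like(mm);z[y0:y1,x0:x1]=1
    ys_,xs_=np.nonzero(mm&z);print(nm,len(xs_),xs_.mean().round(1) if len(xs_) else 0,ys_.mean().round(1) if len(xs_) else 0,'pred',[proj(c,S+(8+dn)*ns,None).round(1).tolist() for dn in(0,5)])
E
```

```text
orange [317.1 247.2] [56.8 67.1] 90 [284, 219, 67, 57, 3012]
ring [317.2 244.6] [78.3 85.4] 89 [275, 206, 85, 77, 5175]
bright [([16, 19, 10, 11, 76], [290.5, 279.2]), ([70, 20, 9, 10, 71], [344.0, 279.5])]
0 0 [317.8 241.8] [72.  84.8]
0 0.1 [317.8 241.6] [76.1 84.8]
4 0 [317.8 244.8] [72.6 85.9]
4 0.1 [317.8 244.6] [76.9 85.9]
6 0 [317.8 246.3] [72.9 86.5]
6 0.1 [317.8 246.1] [77.2 86.5]
top 1 267.0 232.0 pred [[268.2, 238.6], [268.4, 239.1]]
side 285 287.2 291.8 pred [[286.0, 293.3], [287.0, 292.1]]
```

```bash
python3 -c "
from bench import *
print(read_state()['contact_force'],read_state()['clock']);print(job_done())"
```

```text
[ 0.65713122  0.64713341 -0.98426812] 26.975
the job is handed in; nothing more can be done
None
```

The job is handed in at 27.0 s: the filter lies flat on the window of the dark viewer with the white foot, against both steel pins. The arm is clear of it.

**What I did**
- I gripped the blue handle and raised the tray to about 0.35 rad. The filter slid out and came to rest against the blue stops.
- I took the filter by its rim, but the arm could not tilt far enough to lay it square on the slope because joint 5 was at its limit.
- I set it back in the tray corner, gripped it again with the tool about 0.235 rad nearer upright, laid it 5 to 8 mm above the pins and let go.

**Last checks, by numbers in the wrist image**
- **Position:** the ring's centre is at pixel column 317.2, and the midpoint between the two pins is 317.25.
- **Flatness:** the orange ellipse's aspect ratio is 0.846, against 0.845 predicted for a filter lying flat on the slope.
- **Robot:** there is no outside force on the tool and the fingers are open well above the viewer.

**What disagreed or was not checked**
- **Seat height:** the window was about 4 to 5 mm higher than I first measured. A downward step met it early, with a brief push of about 41 N that went through the gripped filter and fingers. I backed off and finished with a light touch of about 2 N.
- **Final picture:** it was refused because the 12-picture limit was reached, so the end state was checked by measurement only.
- **Top camera:** it gave no usable sighting of the filter at the end. The side camera was within about 1.5 pixels of the prediction.
- **Bottle, slide box and mouse:** I did not measure them again at the end. I kept the moves away from them.

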